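Feed a sample tube down the loading ramp and clamp it for extrusion

ROBOT

A 6-joint arm with a two-finger parallel gripper is mounted at the origin on a cart in front of the work surface, level with it; the furniture and walls round the work are solid. World frame = base frame: x ahead of the robot, y to its left, z up, the work surface at z = 0. Lengths are in mm, angles in rad, forces in N, time in s.
With the tool pointing down it reaches from about 350 to 725 mm from the base axis. Payload 6 kg.
Tool frame: the origin (TCP) lies midway between the tips of the shut fingers; the grasp point (between the pads) lies 19 mm behind it; z points along the fingers, y is the direction in which the jaws open and shut (so a half turn about z gives the same grasp; the last joint's range is limited). The gripper opens to 85 mm and grips with 20 to 120 N. Pads are 22 mm wide; open, the fingers measure 114 mm over their backs; the gripper's body (76 mm by 85 mm) begins 54 mm behind the grasp point. The pads swing forward as they close: fully open they stand 13 mm farther back than shut.
Start: joints at [1.521, 0.04, 0.085, 0, -1.615, -0.334], TCP at [224.641, 556.336, 231.261] pointing down, gripper open.
Joint ranges: [-2.56, 2.56], [-1.29, 2.01], [-1.08, 1.49], [-3.29, 1.98], [-2.81, -0.18], [-2.99, 2.99]. Speed limits (rad/s): [2.57, 2.57, 3.01, 3.14, 3.14, 3.14].

INTERFACE

Orientations are given as a unit quaternion [w, x, y, z].
In Python, from cell import ctrl gives the robot as it stands. The module is installed in compiled form; this text tells all that it offers.
- The arm moves only by the tool move_arm, never from a script. Its argument "commands" is a list that holds one entry, the list of rows, each a list of 6 numbers: the shift along the tool's x, y, z in m, then the turn, a rotation vector about the tool's x, y, z in degrees. In form: [[[tx, ty, tz, wx, wy, wz], ...]]. A call has 1 to 5 rows; each row shifts and turns the commanded pose from where the row before left it, along the tool's axes as they then stand; what a row does not reach is not made up. A row lasts 1/10 s, in which the tool goes at most 50 mm and 8.59 degrees, less where a joint would pass 70% of its speed; a pose out of reach is approached as far as the arm can. A call with a gripper value outside its range is refused whole. "fingers" is the opening, from 0 (shut) to 1 (fully open), set as the call begins (left out, the last holds). The fingers move at their own pace and stop on an object; the grip force is fixed at half the most. Time passes only in rows, so rows that do not move let the fingers close. It gives the time, the measured TCP pose, the force and the opening at its end, in the units of the state.
- ctrl.get_state(): the state, without advancing time (a new reading comes with each control period).
- ctrl.grab_frame(name): name is "side" or "top" or "wrist"; returns a dict with "pixels" (400x640x3 uint8, blue, green, red), "fx", "fy", "cx", "cy" (pixels), "k1" (the pictures are not rectified: a ray, as slopes to the right and down, at radius r is drawn at 1 + k1 r^2 times it, then the intrinsics apply), "R" (3x3) and "t" (3): a world point X has camera coordinates R X + t. Camera axes: x right, y down, z forward; pixel columns grow to the right and rows downward; lengths in mm; the calibration is good to about 2 mm. A picture is of the moment at which its call begins. There is no depth.
- ctrl.finish_job(): hands the job in, once; it reports no verdict.
The state is a dict: "t": time; "joint_pos": joint angles; "joint_velocities": joint speeds; "joint_efforts": joint torques, N m; "tool_pos": TCP position; "tcp_rot": TCP orientation; "ft_force": force on the tool from outside, world axes, zero at the start; "ft_torque": the same for the moment, N m; "opening": finger opening in mm.
Only numpy, scipy, OpenCV 4.12 (cv2) and the standard library are available. Lean on these libraries where they do the work, as an engineer would, in place of code of your own. Each camera call takes 0.05 s, during which the arm holds its last target. There are 200 camera calls.

TASK

Get the collared sample tube ready for extrusion. Lift it out of the grey drip rack, where only its upper end stands free, and lay it down on the bench so that you can take it again across its middle. Then lower it between the cheeks at the high end of the blue clamp's ramp, brass collar on the side with the narrow rail (the other way round it jams under the steel keeper), and let it roll down into the seat. Last, wind the hand crank clockwise, a good two turns, until the rubber pad has clamped the tube firmly. The soil core is undisturbed, so never drop the tube or knock it over, and leave the jar behind the clamp where it is.

Things in the scene. Friction and masses are not known exactly. Their poses are not given: they have to be found in the camera images.
- tube: Loose steel sample tube full of soil, 130 mm long, 41 mm diameter, 0.3 kg, with a 56 mm diameter brass collar over the last 22 mm of one end and a yellow band round the middle. Origin at mid-length on its axis; +y points to the collar end, -y to the cutting end; any roll about y. It rolls easily. Lying on the bench its middle is 25 mm up, its axis tipped 4 degrees (collar end higher).
- collar_end (a point): Centre of the tube's collar end face, tube y = +65 mm.
- cutting_end (a point): Centre of the tube's other, cutting end face, tube y = -65 mm. In the rack this end is up and the last 50 mm before it stand clear of the trough all round: grip across there, about 28 mm from the end.
- rack: Fixed grey plastic drip rack, base 68 x 130 mm, up to 80 mm high without the tube, origin on the bench under its middle. The tube leans in its V trough at 30 degrees to the bench: collar end low, towards the rack's +y, cutting end up, towards its -y. It lifts out upwards or square to its axis.
- feeder: Fixed blue tube clamp with loading ramp, base 252 x 170 mm, origin on the bench under the seat. +x runs downhill, y lies along a loaded tube, z up; the high end (x = -152 mm) faces the robot. Two steel runners fall at 11 degrees from x = -150 mm (59 mm high) to the V seat at x = 0: a narrow rail at y = 26 to 37 mm, a wide ledge at y = -68 to -30 mm, open between, so fingers can reach round a tube's middle.
- load_spot (a point): Middle of a tube resting level on the runners in the loading window: feeder x = -116 mm, y = 0, 74 mm above the bench. The window runs from 12 mm high back stops (x = -146 mm) to the keeper's edge (x = -85 mm). Cheeks at y = +-68 mm, 11 mm above the runners, leave 3 mm play at each tube end. Let go here, the tube rolls to the seat within 2 s.
- keeper (a point): Middle of the uphill edge of the steel keeper plate (x = -85 mm, y = -75 to -30 mm, top 99 mm high), which roofs the wide ledge with 47 mm headroom: the 41 mm tube rolls under it, the 56 mm collar jams against it. So the collar must be at the feeder's +y, outside the narrow rail.
- seat (a point): Where the middle of the tube comes to rest in the V seat: feeder x = 0, y = 0, 42 mm above the bench. A blue C-frame (x = -26 to 88 mm, y within 25 mm, 122 mm high) carries the clamp pad and crank above it.
- crank (a joint): Clamp crank, rad; axis upright over the seat; grows clockwise from above. At value q the arm points at angle -q in the feeder's xy plane (0: along +x). Starts at 0 to 1. One turn lowers the pad 10 mm: it touches a seated tube at 11.7, clamps it well from 13.2, screw stop at 15.4. Stays where it is left; about 2 N at the knob.
- crank_axis (a point): Point on the crank's axis at the height of the middle of the knob, 159 mm above the bench.
- crank_knob (a point): Middle of the crank's upright black knob, 23 mm diameter, 132 to 184 mm above the bench, 40 mm from the crank's axis. It spins freely on the arm, so a gripper may hold it from above and go round without turning.
- pad (a joint): Spring travel of the rubber clamp pad, m: 0 while it hangs free, about 0.006 with the screw at its stop on a tube; 2.5 N per mm.
- cone_penetrometer: Fixed, always in the same place: dark blue cone penetrometer to the right of the rack, origin on the bench under its base. Base from world y = -0.27 to 0, x = 0.24 to 0.60, 89 mm high; head, dial and column over y = -0.27 to -0.12, x = 0.31 to 0.56, 450 mm high, the thin column top 545 mm. Go round or over it with the arm.
- timer_box: Fixed, always in the same place: black and grey timer box beside the clamp, over world x = 0.48 to 0.65, y = 0.06 to 0.25, 74 mm high.
- jar_1: Loose bystander: lidded sample jar, 62 mm diameter, 78 mm tall.

How it is judged:
By the outcome, as a careful person would: the job done as asked, in the order asked, and still so for the second after the job is handed in, with the robot touching nothing.
It also fails if it takes over 72 s, if anything falls off the work surface, if the arm or the gripper's body presses on something with over 40 N, if the wrist force passes 120 N, or if a joint passes its speed limit or range.

## Working session

There is one attempt and no reset: what is moved stays moved. The work goes in short steps, Python scripts to look and compute and a tool call to move; the robot and the scene stay as the last step left them, time stands still between calls to the robot, and variables do not carry over. Pictures are saved under pics/ and viewed, about 8 in all and at most 12, crops included, and the job is handed in when it is done.

Besides the shell and the picture viewer there is one more tool, called after "Request:" in YAML: its name, and indented under it one key for each argument. move_arm: Moves the arm, as the interface text tells. Its arguments: {"type":"object","properties":{"commands":{"type":"array"},"fingers":{"type":"number"}},"required":["commands"]}

```bash
mkdir -p pics; cat > h.py <<'E'
import numpy as np, cv2
from cell import ctrl
from scipy.spatial.transform import Rotation as Ro
def grab(n,save=None):
    f=ctrl.grab_frame(n); f['img']=np.array(f['pixels'],np.uint8)
    f['R']=np.array(f['R']);f['t']=np.array(f['t'])
    if save: cv2.imwrite('pics/'+save,f['img'])
    return f
def ray(f,u,v):
    xd,yd=(u-f['cx'])/f['fx'],(v-f['cy'])/f['fy']; x,y=xd,yd
    for _ in range(30):
        s=1+f['k1']*(x*x+y*y); x,y=xd/s,yd/s
    d=f['R'].T@np.array([x,y,1]); return -f['R'].T@f['t'], d/np.linalg.norm(d)
def onz(f,u,v,z):
    c,d=ray(f,u,v); return c+d*(z-c[2])/d[2]
def proj(f,X):
    p=f['R']@np.array(X,float)+f['t']; x,y=p[0]/p[2],p[1]/p[2]; s=1+f['k1']*(x*x+y*y)
    return np.array([f['fx']*x*s+f['cx'],f['fy']*y*s+f['cy']])
def tri(a,b):
    A=np.zeros((3,3));q=np.zeros(3)
    for c,d in (a,b):
        P=np.eye(3)-np.outer(d,d);A+=P;q+=P@c
    X=np.linalg.solve(A,q); return X,[np.linalg.norm(np.cross(X-c,d)) for c,d in (a,b)]
def st():
    s=ctrl.get_state(); q=np.array(s['tcp_rot']); 
    return s,np.array(s['tool_pos']),Ro.from_quat(q[[1,2,3,0]])
def delta(pos,R):
    """tool-frame shift (mm) and rotvec (deg) from current to target"""
    s,p,r=st(); return r.inv().apply(np.array(pos)-p).round(1),(r.inv()*R).as_rotvec(degrees=True).round(2)
E
python3 - <<'E'
from h import *
for n in('top','side'):
    f=grab(n,n+'0.png'); print(n,f['fx'],f['k1'],-f['R'].T@f['t'],f['R'].round(2).tolist())
s,p,r=st(); print(s,r.as_matrix().round(3))
a=cv2.imread('pics/top0.png')
E
```

```text
top 380.66616352483106 -0.050171284550329195 [ 405.77648471  156.31303705 1159.21755201] [[0.02, -1.0, -0.01], [-0.99, -0.02, -0.15], [0.15, 0.01, -0.99]]
side 420.6530510456084 -0.1143178096883897 [290.89359957 638.4111994  988.35177296] [[-0.86, -0.5, -0.01], [-0.41, 0.73, -0.55], [0.29, -0.47, -0.84]]
{'t': 0.1, 'joint_pos': array([ 1.52069019e+00,  4.07965043e-02,  8.39122900e-02, -3.89003057e-04,
       -1.61545718e+00, -3.33711075e-01]), 'joint_velocities': array([-0.0001583 , -0.0006288 ,  0.00332029,  0.00254508,  0.0010333 ,
        0.00073122]), 'joint_efforts': array([-4.85765253e-03, -3.69349408e+01,  3.48283052e+01,  6.95156693e+00,
       -4.53363915e-03, -3.02951754e-06]), 'tool_pos': array([224.50028275, 556.11884437, 230.35800952]), 'tcp_rot': array([ 7.92239891e-04,  9.81643305e-01, -1.90724373e-01, -8.31837039e-05]), 'ft_force': array([ 0.6249495 , -0.18160154,  0.93041887]), 'ft_torque': array([ 0.02194484, -0.04161165,  0.02924377]), 'opening': 85.48882973166937} [[ 0.927 -0.374 -0.   ]
 [-0.374 -0.927 -0.002]
 [ 0.     0.002 -1.   ]]
```

View pics/top0.png

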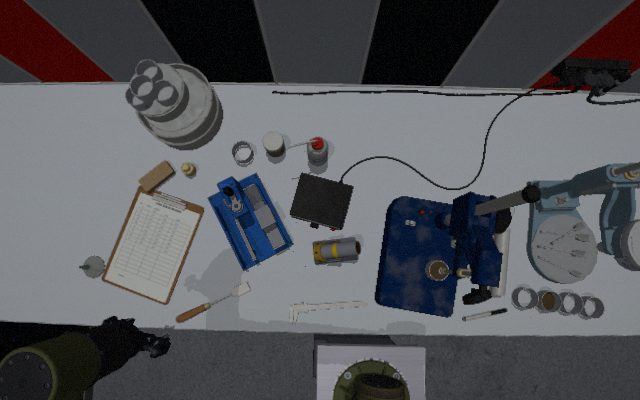

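View pics/side0.png

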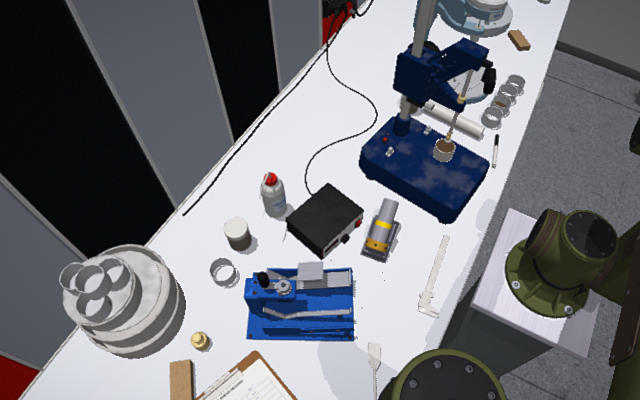

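Top view: the rack and tube are at about (337,250), with the feeder at (250,220), its crank at (235,195) and the jar at (273,144). Side view: the tube is at (382,230), the feeder at (300,300) and the jar at (237,233). I'll enlarge both in one picture.

```bash
python3 - <<'E'
import cv2,numpy as np
a=cv2.imread('pics/top0.png')[160:285,200:370]; b=cv2.imread('pics/side0.png')[190:350,235:405]
a=cv2.resize(a,None,fx=2.3*1.02,fy=2.3*1.02,interpolation=cv2.INTER_CUBIC)
a=cv2.imread('pics/top0.png')[165:275,205:365]; b=cv2.imread('pics/side0.png')[195:345,240:400]
a=cv2.resize(a,None,fx=5,fy=5,interpolation=cv2.INTER_CUBIC);b=cv2.resize(b,None,fx=4,fy=4,interpolation=cv2.INTER_CUBIC)
cv2.imwrite('pics/c1.png',a);cv2.imwrite('pics/c2.png',b)
E
```

```text
(no output)
```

View pics/c1.png

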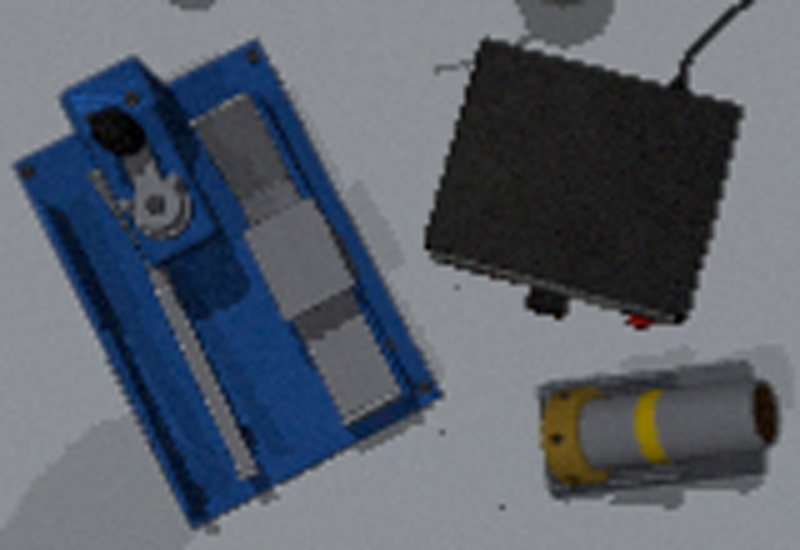

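View pics/c2.png

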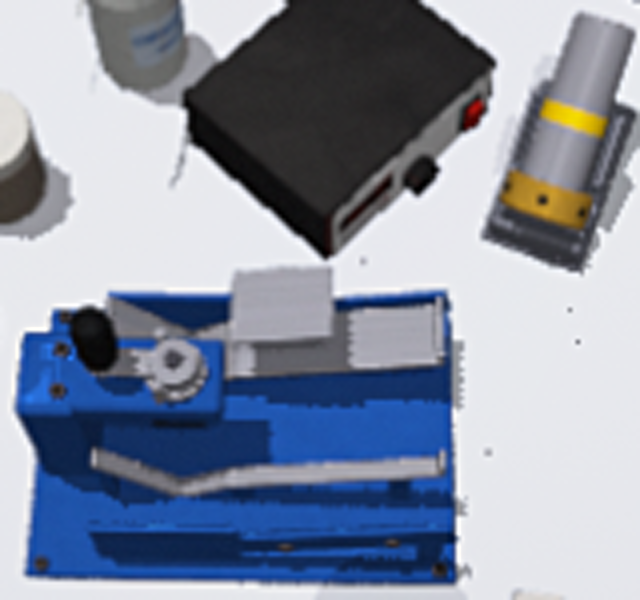

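The crops show the narrow rail on the left in the top view (feeder +y) and the keeper on the right. The knob is near (118,130) in the crop. The tube's collar is to the left and its cutting end to the right, at (765,412). Next is measuring.

```bash
cat > m.py <<'E'
from h import *
from scipy.optimize import least_squares
T=grab('top');S=grab('side')
tp=lambda u,v:(u/5+205-.4,v/5+165-.4); sp=lambda u,v:(u/4+240-.4,v/4+195-.4)
B,e1=tri(ray(T,*tp(652,426)),ray(S,*sp(573,117)))
C,e2=tri(ray(T,*tp(765,412)),ray(S,*sp(607,24)))
print('band',B,e1,'cut',C,e2); d=C-B; print(np.linalg.norm(d),np.degrees(np.arcsin(d[2]/np.linalg.norm(d))),np.degrees(np.arctan2(d[1],d[0])))
# bands by mask
for n,F in(('T',T),('S',S)):
    h=cv2.cvtColor(F['img'],cv2.COLOR_BGR2HSV); m=cv2.inRange(h,(24,150,120),(34,255,255))
    k,l,s,c=cv2.connectedComponentsWithStats(m); i=1+np.argmax(s[1:,4]); 
    print(n,s[i],c[i],cv2.minAreaRect(np.argwhere(l==i)[:,::-1].astype(np.float32)))
# feeder: (feeder x,y,z), view, px
obs=[((-152,85,8),T,tp(197,527)),((-152,-85,8),T,tp(440,395)),((100,-85,8),T,tp(257,40)),((100,85,8),T,tp(15,165)),
 ((-85,-30,99),T,tp(290,320)),((-85,-75,99),T,tp(355,280)),((-152,85,8),S,sp(455,580)),((100,85,8),S,sp(27,577)),
 ((-85,-30,99),S,sp(331,338)),((-85,-75,99),S,sp(333,270))]
def res(q,full=False):
    x,y,a,dz=q;o=[]
    for P,F,uv in obs:
        X=[x+P[0]*np.cos(a)-P[1]*np.sin(a),y+P[0]*np.sin(a)+P[1]*np.cos(a),P[2]+(dz if P[2]<50 else 0)]
        o.append(proj(F,X)-np.array(uv))
    return np.ravel(o)
r=least_squares(res,[550,350,.5,0],loss='soft_l1');print('feeder',r.x,np.degrees(r.x[2]),res(r.x).round(1).reshape(-1,2).tolist())
x,y,a,_=r.x
W=lambda P:np.array([x+P[0]*np.cos(a)-P[1]*np.sin(a),y+P[0]*np.sin(a)+P[1]*np.cos(a),P[2]])
print('load',W((-116,0,74)),'axis',W((0,0,159)))
K=onz(T,*tp(117,130),170);k=K-W((0,0,159));print('knob',K,np.hypot(*k[:2]),'q',-(np.arctan2(k[1],k[0])-a))
K2,e=tri(ray(T,*tp(117,130)),ray(S,*sp(95,338)));print(K2,e)
print('jar',onz(T,273,144,78))
E
python3 m.py
```

```text
band [427.9251889  112.58858439  77.00936659] [np.float64(0.8120407253245641), np.float64(0.8120407253245816)] cut [436.15754606  50.49986965  94.4350106 ] [np.float64(1.2459687112492615), np.float64(1.2459687112491977)]
65.01102423031674 15.547750145759448 -82.44719351539106
T [332 245   4  10  32] [333.75  249.375] ((333.5, 249.5), (9.0, 3.0), 90.0)
S [376 221  15   8  63] [383.20634921 224.12698413] ((383.1500244140625, 224.05001831054688), (15.495159149169922, 3.7947328090667725), 18.434947967529297)
feeder [ 5.38577799e+02  3.86400057e+02  5.21549180e-01 -1.34354312e+01] 29.882566842556425 [[-0.2, -0.3], [0.6, -0.9], [-0.6, -0.7], [-0.4, -0.0], [-0.6, 1.0], [0.7, 1.3], [-0.8, 0.7], [-0.9, 1.1], [1.2, -1.5], [0.7, -2.6]]
load [438.0001865  328.60607925  74.        ] axis [538.57779878 386.40005739 159.        ]
knob [576.08885425 402.11733569 170.        ] 40.670777221373406 q 0.12476823099436612
[577.7597669  405.40255718 155.56355688] [np.float64(0.843975291677971), np.float64(0.843975291677906)]
jar [733.77620604 299.73511236  78.        ]
```

```bash
cat >> h.py <<'E'
def plan(pos,R,n):
    """constant row (mm,deg) x n reaching target"""
    s,p,r=st(); D=r.inv().apply(np.array(pos)-p); w=(r.inv()*R).as_rotvec()
    M=sum(Ro.from_rotvec(w*k/n).as_matrix() for k in range(n)); t=np.linalg.solve(M,D)
    print('row',t.round(1).tolist(),np.degrees(w/n).round(2).tolist(),'n',n,'step',np.linalg.norm(t).round(1),'tot deg',np.degrees(np.linalg.norm(w)).round(1))
def RR(a,y):
    """tool z=a, y=jaw dir"""
    a=np.array(a,float)/np.linalg.norm(a); y=np.array(y,float); y-=a*(a@y); y/=np.linalg.norm(y)
    return Ro.from_matrix(np.column_stack([np.cross(y,a),y,a]))
E
python3 - <<'E'
from h import *
f=grab('wrist');s,p,r=st();c=-f['R'].T@f['t']
print(f['fx'],f['k1'],'cam in tool',r.inv().apply(c-p),'axes',(f['R']@r.as_matrix()).round(3).tolist())
T=grab('top')
for u,v in((240,288),(280,275),(293,302),(314,245),(314,263),(182,305)): print((u,v),onz(T,u,v,0).round(0))
h=np.array([.13,-.99,0])
plan([425,110,290],RR([0,0,-1],[-.99,-.13,0]),10)
E
```

```text
360.516273409446 -0.06906384688652653 cam in tool [  78.86331223    0.14814261 -143.34784024] axes [[-0.0, 1.0, 0.0], [-0.952, -0.0, -0.305], [-0.305, -0.0, 0.952]]
(240, 288) [310. 392.   0.]
(280, 275) [352. 274.   0.]
(293, 302) [273. 232.   0.]
(314, 245) [443. 173.   0.]
(314, 263) [390. 172.   0.]
(182, 305) [255. 565.   0.]
row [49.1, 14.6, -5.9] [0.0, -0.0, 6.05] n 10 step 51.6 tot deg 60.5
```

Request:
move_arm:
  commands:
    - [[0.045, 0.0133, -0.0053, 0, 0, 5.5], [0.045, 0.0133, -0.0053, 0, 0, 5.5], [0.045, 0.0133, -0.0053, 0, 0, 5.5], [0.045, 0.0133, -0.0053, 0, 0, 5.5], [0.045, 0.0133, -0.0053, 0, 0, 5.5]]

```text
t: 0.8
tool_pos: [376.7, 378.1, 257.7]
tcp_rot: [0.0, 0.907, -0.42, 0.0]
ft_force: [2.3, 0.6, 0.0]
opening: 85.7
```

Request:
move_arm:
  commands:
    - [[0.045, 0.0133, -0.0053, 0, 0, 5.5], [0.045, 0.0133, -0.0053, 0, 0, 5.5], [0.045, 0.0133, -0.0053, 0, 0, 5.5], [0.045, 0.0133, -0.0053, 0, 0, 5.5], [0.045, 0.0133, -0.0053, 0, 0, 5.5]]

```text
t: 1.3
tool_pos: [428.2, 151.3, 284.4]
tcp_rot: [0.0, 0.781, -0.624, 0.0]
ft_force: [1.0, -0.2, 1.0]
opening: 85.2
```

Request:
move_arm:
  commands:
    - [[0.045, 0.0133, -0.0053, 0, 0, 5.5], [0, 0, 0, 0, 0, 0], [0, 0, 0, 0, 0, 0]]

```text
t: 1.6
tool_pos: [425.4, 105.6, 290.1]
tcp_rot: [-0.001, 0.751, -0.66, 0.0]
ft_force: [0.7, 0.3, -0.4]
opening: 85.5
```

```bash
python3 - <<'E'
from h import *
f=grab('wrist','w1.png');s,p,r=st();print(s['t'],p,r.as_matrix().round(3).tolist(),s['joint_pos'],s['ft_force'])
E
```

```text
1.65 [425.33983817 106.43525568 289.53612917] [[0.131, -0.991, 0.0], [-0.991, -0.131, 0.001], [-0.001, -0.0, -1.0]] [ 7.09566488e-01 -3.79677374e-01 -1.76816212e-01 -3.98814630e-04
 -1.77329072e+00 -5.78613597e-01] [-0.10282958  0.32653126 -0.21108809]
```

View pics/w1.png

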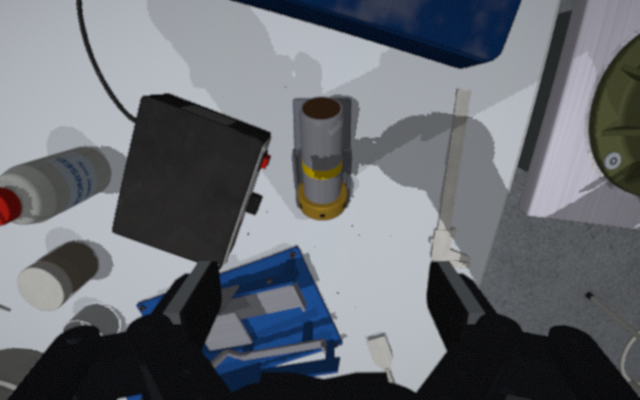

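Wrist view: the tube stands upright in the picture. Its brown cutting face is at about (321,108), the yellow band at about (321,170) and the brass collar at about (322,205). Next I'll extract the numbers with masks.

```bash
python3 - <<'E'
from h import *
from scipy.optimize import least_squares
W=grab('wrist');T=grab('top');S=grab('side')
def blob(F,lo,hi,box):
    x0,y0,x1,y1=box; h=cv2.cvtColor(F['img'],cv2.COLOR_BGR2HSV)[y0:y1,x0:x1]; m=cv2.inRange(h,lo,hi)
    k,l,s,c=cv2.connectedComponentsWithStats(m); i=1+np.argmax(s[1:,4]); yy,xx=np.where(l==i); xx=xx+x0;yy=yy+y0
    L=yy[xx==xx.min()].mean();R=yy[xx==xx.max()].mean()
    print(s[i],'mean',xx.mean().round(1),yy.mean().round(1),'box mid',(xx.min()+xx.max())/2,(yy.min()+yy.max())/2,'ends',xx.min(),L,xx.max(),R)
    return xx,yy
for F,b in((W,(290,90,355,130)),(T,(345,235,365,260))):
    h=cv2.cvtColor(F['img'],cv2.COLOR_BGR2HSV); print(h[108,321] if F is W else h[247,358])
    blob(F,(0,60,20),(22,255,120),b)
blob(W,(22,120,60),(35,255,255),(290,150,355,190))
h=cv2.cvtColor(W['img'],cv2.COLOR_BGR2HSV)
print(h[160:184,321].tolist())
g=cv2.cvtColor(W['img'],cv2.COLOR_BGR2GRAY)
for v in (120,135,150,165): print(v,g[v,290:356].tolist())
E
```

```text
[ 11 152  42]
[ 13   7  37  21 599] mean 320.9 107.0 box mid 321.0 107.0 ends 303 107.0 339 106.5
[120   7  37]Traceback (most recent call last):
  File "<stdin>", line 12, in <module>
  File "<stdin>", line 6, in blob
    return _wrapfunc(a, 'argmax', axis=axis, out=out, **kwds)
    return bound(*args, **kwds)
ValueError: attempt to get argmax of an empty sequence
```

```bash
python3 - <<'E'
from h import *
from scipy.optimize import least_squares
W=grab('wrist');T=grab('top');S=grab('side');T['img']=cv2.imread('pics/top0.png');S['img']=cv2.imread('pics/side0.png')
def blob(F,lo,hi,box):
    x0,y0,x1,y1=box; h=cv2.cvtColor(F['img'],cv2.COLOR_BGR2HSV)[y0:y1,x0:x1]; m=cv2.inRange(h,lo,hi)
    k,l,s,c=cv2.connectedComponentsWithStats(m); i=1+np.argmax(s[1:,4]); yy,xx=np.where(l==i); xx=xx+x0;yy=yy+y0
    L=yy[xx==xx.min()].mean();R=yy[xx==xx.max()].mean()
    print(s[i],'mean',xx.mean().round(1),yy.mean().round(1),'ends',xx.min(),L,xx.max(),R)
    return xx.mean(),yy.mean(),(xx.min()+xx.max())/2,(L+R)/2
cw=blob(W,(0,60,20),(22,255,120),(290,90,355,130))[:2]
ct=blob(T,(0,40,15),(22,255,120),(345,235,365,260))[:2]
bw=blob(W,(22,120,60),(35,255,255),(290,150,355,190))[2:]
bs=(383.2,224.0); bt=(335.0,249.8)
def P(q):
    t=np.radians(30);d=np.array([np.cos(t)*np.cos(q[3]),np.cos(t)*np.sin(q[3]),np.sin(t)]);return q[:3],q[:3]+65*d
def res(q):
    B,C=P(q);return np.ravel([proj(W,B)-bw,proj(W,C)-cw,(proj(T,C)-ct),proj(S,B)-bs,proj(T,B)-bt])
r=least_squares(res,[427,110,70,-1.45],loss='soft_l1');B,C=P(r.x)
print('B',B.round(1),'C',C.round(1),'head',np.degrees(r.x[3]),res(r.x).round(1))
print('tri cut',tri(ray(W,*cw),ray(T,*ct)),'band WS',tri(ray(W,*bw),ray(S,*bs)))
c,_=ray(W,*cw);D=(W['R']@C+W['t'])[2];print('depth',D,'face px width pred',41*W['fx']/D)
t=np.radians(30);h=np.array([np.cos(r.x[3]),np.sin(r.x[3]),0]);d=np.cos(t)*h+np.array([0,0,.5]);a=.5*h-np.array([0,0,np.cos(t)])
G=C-28*d; R=RR(a,[h[1],-h[0],0]); print('grasp pt',G,'jaw',[h[1],-h[0]])
plan(G+a*(19-80),R,5); 
s,p,rr=st(); print('from there advance 80; tcp final',G+19*a)
E
```

```text
[ 13   7  37  20 594] mean 320.7 106.3 ends 303 106.5 339 106.0
[11  7  4 12 40] mean 357.5 247.3 ends 356 246.0 359 248.0
[ 11  11  41  18 351] mean 321.3 170.8 ends 301 163.0 341 164.0
B [428.3 108.9  73.3] C [435.7  53.1 105.8] head -82.38990199211227 [ 0.1 -1.2 -0.   1.9 -0.4  0.2 -0.3 -0.6  1.3  0.2]
tri cut (array([436.12091514,  51.80322459, 102.45096393]), [np.float64(0.25577679435622086), np.float64(0.2557767943561793)]) band WS (array([427.48558551, 110.10241663,  72.85485432]), [np.float64(0.696583059500389), np.float64(0.6965830595003604)])
depth 318.4218303401529 face px width pred 46.420081167165456
grasp pt [432.49766922  77.1738901   91.761755  ] jaw [np.float64(-0.9911922155300068), np.float64(-0.13243108348388818)]
row [-6.1, -0.6, 28.6] [0.01, 5.99, -0.0] n 5 step 29.2 tot deg 30.0
from there advance 80; tcp final [433.75576451  67.75756405  75.30727233]
```

Request:
move_arm:
  commands:
    - [[-0.0061, -0.0006, 0.0286, 0, 6, 0], [-0.0061, -0.0006, 0.0286, 0, 6, 0], [-0.0061, -0.0006, 0.0286, 0, 6, 0], [-0.0061, -0.0006, 0.0286, 0, 6, 0], [-0.0061, -0.0006, 0.0286, 0, 6, 0]]
  fingers: 0.85

```text
t: 2.45
tool_pos: [428.3, 107.7, 144.2]
tcp_rot: [0.171, 0.727, -0.636, 0.197]
ft_force: [-0.1, 0.5, 0.0]
opening: 72.9
```

Request:
move_arm:
  commands:
    - [[0, 0, 0.01, 0, 0, 0], [0, 0, 0.01, 0, 0, 0], [0, 0, 0, 0, 0, 0], [0, 0, 0, 0, 0, 0]]

```text
t: 2.85
tool_pos: [430.4, 97.2, 129.5]
tcp_rot: [0.169, 0.726, -0.638, 0.194]
ft_force: [-0.2, 0.1, -0.2]
opening: 72.5
```

```bash
python3 - <<'E'
from h import *
f=grab('wrist');s=grab('side')
i=np.vstack([f['img'][:400],]);cv2.imwrite('pics/w2.png',cv2.resize(np.hstack([f['img'][:,120:520],cv2.resize(s['img'][100:300,280:480],(400,400))]),None,fx=1,fy=1))
C=np.array([435.7,53.1,105.8]);B=np.array([428.3,108.9,73.3])
print(proj(f,C),proj(f,B)); a=np.array([.066,-.496,-.866])
G=C-28*(C-B)/65
st_,p,r=st();print(st_['t'],p,r.as_matrix()[:,2],delta(G+19*a,r), r.inv().apply((C-B)/65))
E
```

```text
[325.7666635  182.24823228] [325.94832087 287.76777601]
2.95 [430.3088057   97.2860458  129.33045169] [ 0.06686651 -0.49299941 -0.86745631] (array([-1. ,  0.6, 61.6]), array([0., 0., 0.])) [ 0.99995064 -0.00273742 -0.00289463]
```

View pics/w2.png

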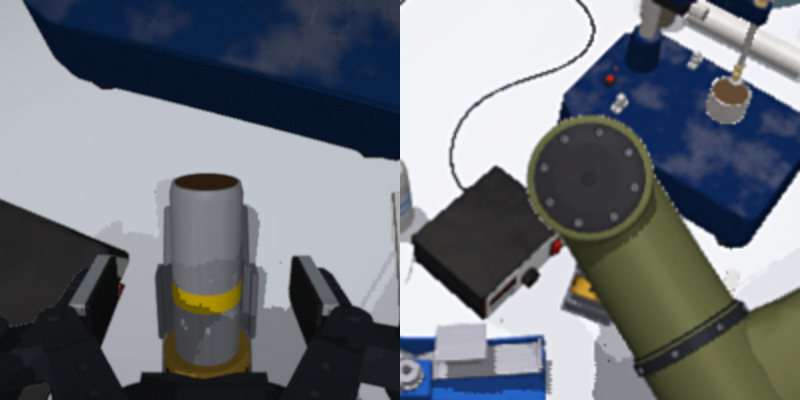

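The cutting face shows at (326,183), against a prediction of (325.8,182.2), so the tube lies between the fingers as computed. I'll advance and grip.

Request:
move_arm:
  commands:
    - [[0, 0, 0.015, 0, 0, 0], [0, 0, 0.015, 0, 0, 0], [0, 0, 0.015, 0, 0, 0], [0, 0, 0.015, 0, 0, 0], [0, 0, 0.005, 0, 0, 0]]

```text
t: 3.45
tool_pos: [433.1, 63.0, 69.3]
tcp_rot: [0.172, 0.726, -0.637, 0.194]
ft_force: [0.6, 0.8, -0.7]
opening: 72.1
```

Request:
move_arm:
  commands:
    - [[0, 0, 0, 0, 0, 0], [0, 0, 0, 0, 0, 0], [0, 0, 0, 0, 0, 0], [0, 0, 0, 0, 0, 0], [0, 0, 0, 0, 0, 0]]
  fingers: 0.0

```text
t: 3.95
tool_pos: [433.8, 64.8, 72.1]
tcp_rot: [0.171, 0.726, -0.637, 0.195]
ft_force: [-5.2, 0.3, 5.4]
opening: 39.6
```

Request:
move_arm:
  commands:
    - [[0, 0, 0, 0, 0, 0], [0, 0, 0, 0, 0, 0], [0, 0, 0, 0, 0, 0]]

```text
t: 4.25
tool_pos: [433.8, 64.9, 72.2]
tcp_rot: [0.171, 0.726, -0.637, 0.195]
ft_force: [-6.3, -0.1, 4.4]
opening: 39.1
```

Gripped, but the tips reach too far past the axis to lay the tube on the bench. I'll regrip 6 mm farther back while it still rests in the trough.

Request:
move_arm:
  commands:
    - [[0, 0, 0, 0, 0, 0], [0, 0, 0, 0, 0, 0], [0, 0, 0, 0, 0, 0], [0, 0, -0.003, 0, 0, 0], [0, 0, -0.003, 0, 0, 0]]
  fingers: 0.7

```text
t: 4.75
tool_pos: [433.6, 67.8, 76.8]
tcp_rot: [0.171, 0.726, -0.637, 0.195]
ft_force: [-0.1, 0.6, -0.3]
opening: 59.9
```

Request:
move_arm:
  commands:
    - [[0, 0, 0, 0, 0, 0], [0, 0, 0, 0, 0, 0], [0, 0, 0, 0, 0, 0], [0, 0, 0, 0, 0, 0], [0, 0, 0, 0, 0, 0]]
  fingers: 0.0

```text
t: 5.25
tool_pos: [433.3, 67.8, 77.2]
tcp_rot: [0.171, 0.726, -0.637, 0.195]
ft_force: [-5.6, 1.8, 5.6]
opening: 39.4
```

Request:
move_arm:
  commands:
    - [[0, 0, 0, 0, 0, 0], [0, 0, 0, 0, 0, 0], [0, 0, 0, 0, 0, 0]]

```text
t: 5.55
tool_pos: [433.3, 67.8, 77.2]
tcp_rot: [0.171, 0.726, -0.637, 0.195]
ft_force: [-5.1, 2.2, 5.2]
opening: 39.1
```

Request:
move_arm:
  commands:
    - [[0, 0, -0.004, 0, 0, 0], [0, 0, -0.008, 0, 0, 0], [0, 0, -0.014, 0, 0, 0], [0, 0, -0.02, 0, 0, 0], [0, 0, -0.02, 0, 0, 0]]

```text
t: 6.05
tool_pos: [429.2, 101.3, 134.9]
tcp_rot: [0.17, 0.726, -0.637, 0.195]
ft_force: [-0.7, 0.7, -3.7]
opening: 39.5
```

Request:
move_arm:
  commands:
    - [[0, 0, -0.02, 0, 0, 0], [0, 0, -0.02, 0, 0, 0], [0, 0, -0.014, 0, 0, 0], [0, 0, 0, 0, 0, 0], [0, 0, 0, 0, 0, 0]]

```text
t: 6.55
tool_pos: [425.5, 127.3, 180.0]
tcp_rot: [0.171, 0.726, -0.637, 0.194]
ft_force: [0.3, -0.3, -3.4]
opening: 39.4
```

```bash
cat > lay.py <<'E'
from h import *
A=0.5215; F=np.array([538.6,386.4,0]); 
W=lambda P:F+np.array([P[0]*np.cos(A)-P[1]*np.sin(A),P[0]*np.sin(A)+P[1]*np.cos(A),P[2]])
h=np.array([np.sin(A),-np.cos(A),0]);z=np.array([0,0,1.])
def tilt(deg): # collar higher by deg
    c,s=np.cos(np.radians(deg)),np.sin(np.radians(deg)); d=c*h-s*z; a=-s*h-c*z; return RR(a,np.cross(a,d))
E
python3 - <<'E'
from lay import *
s,p,r=st();print(s['t'],s['opening'],s['ft_force'],p)
f=grab('wrist');cv2.imwrite('pics/w3.png',f['img'])
R=tilt(4);m=np.array([-38,0,-17])
M=W((-230,-20,85)); tcp=M-R.apply(m); print(tcp)
plan(tcp,R,8);plan(tcp,R,9)
E
```

```text
6.55 39.41712320793486 [ 0.28788755 -0.25836813 -3.38844495] [425.47308097 127.33103001 179.99154711]
[367.43086461 222.63656076  65.39066514]
row [-17.2, 2.8, 10.4] [0.65, -4.2, -2.76] n 8 step 20.3 tot deg 40.5
row [-15.2, 2.5, 9.3] [0.58, -3.73, -2.46] n 9 step 18.0 tot deg 40.5
```

View pics/w3.png

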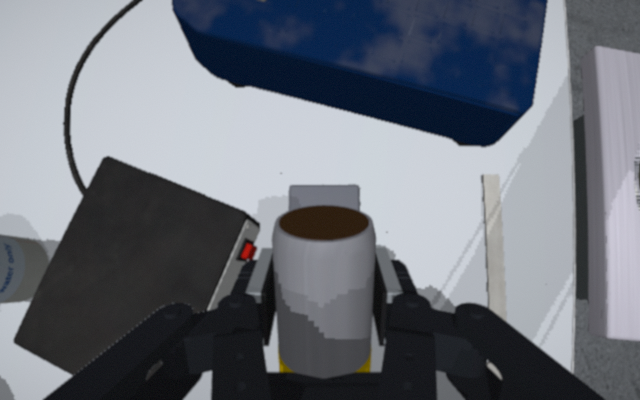

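The tube hangs in the gripper: the cutting face is at (324,223) and it is centred between the fingers. Next I'll swing level at a safe height.

```bash
python3 - <<'E'
from lay import *
f=grab('wrist');s,p,r=st()
for zz in(-14,-17,-20):
  print(zz,proj(f,p+r.apply([27,0,zz])))
R=tilt(4);m=np.array([-38,0,-17])
M=W((-230,-20,135)); tcp=M-R.apply(m); print(tcp)
plan(tcp,R,8)
E
```

```text
-14 [325.37766055 220.97569219]
-17 [325.41093484 223.94056791]
-20 [325.44561115 227.0316791 ]
[367.43086461 222.63656076 115.39066514]
row [-15.5, 3.1, 4.3] [0.65, -4.2, -2.76] n 8 step 16.4 tot deg 40.6
```

Request:
move_arm:
  commands:
    - [[-0.0155, 0.0031, 0.0043, 0.65, -4.2, -2.76], [-0.0155, 0.0031, 0.0043, 0.65, -4.2, -2.76], [-0.0155, 0.0031, 0.0043, 0.65, -4.2, -2.76], [-0.0155, 0.0031, 0.0043, 0.65, -4.2, -2.76]]

```text
t: 7.05
tool_pos: [402.2, 172.9, 139.0]
tcp_rot: [0.077, 0.809, -0.577, 0.083]
ft_force: [-0.8, 0.3, -3.1]
opening: 39.2
```

Request:
move_arm:
  commands:
    - [[-0.0155, 0.0031, 0.0043, 0.65, -4.2, -2.76], [-0.0155, 0.0031, 0.0043, 0.65, -4.2, -2.76], [-0.0155, 0.0031, 0.0043, 0.65, -4.2, -2.76], [-0.0155, 0.0031, 0.0043, 0.65, -4.2, -2.76], [0, 0, 0, 0, 0, 0]]

```text
t: 7.55
tool_pos: [367.1, 221.9, 115.6]
tcp_rot: [-0.018, 0.865, -0.501, -0.031]
ft_force: [-0.0, 0.1, -2.0]
opening: 39.4
```

```bash
python3 - <<'E'
from lay import *
R=tilt(4);s,p,r=st();print(p,r.as_matrix().round(3).tolist(),p+r.apply([-38,0,-17]),s['ft_force'],s['opening'],s['joint_pos'].round(2))
M=W((-230,-20,30)); plan(M-R.apply([-38,0,-17]),R,5)
E
```

```text
[367.06748663 221.88415624 115.58877898] [[0.496, -0.868, -0.035], [-0.865, -0.497, 0.062], [-0.071, -0.001, -0.997]] [348.81100011 253.71638    135.246099  ] [-0.03703705  0.08492631 -2.01454322] 39.40640977982816 [ 0.96 -0.43 -0.51 -0.06 -1.46 -0.43]
row [1.4, -0.1, 21.0] [-0.01, 0.01, -0.01] n 5 step 21.0 tot deg 0.1
```

Request:
move_arm:
  commands:
    - [[0.0014, 0, 0.025, 0, 0, 0], [0.0014, 0, 0.03, 0, 0, 0], [0.0014, 0, 0.025, 0, 0, 0], [0.0014, 0, 0.017, 0, 0, 0], [0.0014, 0, 0.008, 0, 0, 0]]

```text
t: 8.05
tool_pos: [366.9, 221.2, 9.3]
tcp_rot: [-0.015, 0.865, -0.501, -0.029]
ft_force: [-22.2, -6.9, 37.6]
opening: 39.4
```

Request:
move_arm:
  commands:
    - [[0, 0, 0, 0, 0, 0], [0, 0, 0.001, 0, 0, 0], [0, 0, 0.001, 0, 0, 0], [0, 0, 0, 0, 0, 0]]

```text
t: 8.45
tool_pos: [368.1, 223.3, 9.8]
tcp_rot: [-0.019, 0.865, -0.501, -0.029]
ft_force: [1.3, -1.8, 0.3]
opening: 39.1
```

Request:
move_arm:
  commands:
    - [[0, 0, 0.001, 0, 0, 0], [0, 0, 0, 0, 0, 0], [0, 0, 0, 0, 0, 0]]

```text
t: 8.75
tool_pos: [368.2, 223.3, 9.6]
tcp_rot: [-0.019, 0.865, -0.501, -0.029]
ft_force: [-2.2, -3.5, 6.1]
opening: 39.2
```

```bash
python3 - <<'E'
from lay import *
f=grab('wrist');s=grab('side');s_,p,r=st();print(p,r.as_matrix().round(3).tolist(),s_['ft_force'],s_['ft_torque'])
c=proj(s,p).astype(int);print(c, [proj(f,p+r.apply([27,0,zz])).round(1).tolist() for zz in(-14,-17,-20)])
x0,y0=max(0,min(c[0]-70,500)),max(0,min(c[1]-90,260)); print(x0,y0)
cv2.imwrite('pics/w4.png',np.hstack([f['img'][:,120:520],cv2.resize(s['img'][y0:y0+140,x0:x0+140],(400,400),interpolation=cv2.INTER_CUBIC)]))
E
```

```text
[368.18941104 223.31084357   9.60707591] [[0.497, -0.867, -0.032], [-0.865, -0.498, 0.062], [-0.069, -0.003, -0.998]] [-2.42725083 -3.48684578  7.25462299] [-1.20946494  0.7768306   0.0889846 ]
[381 281] [[324.8, 220.5], [324.8, 223.5], [324.9, 226.5]]
311 191
```

View pics/w4.png

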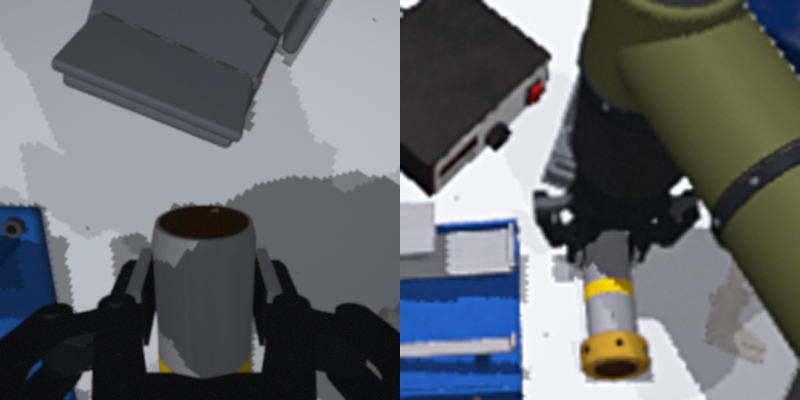

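Wrist view: the tube sits in the grip as predicted (cutting face about (324,223)). Side view: the collar end rests on the bench and the torque agrees, so the tube has sagged about 3°. I'll pitch the cutting end down in small steps.

Request:
move_arm:
  commands:
    - [[0, 0, 0.001, 0, -0.6, 0], [0, 0, 0.001, 0, -0.6, 0], [0, 0, 0.001, 0, -0.6, 0], [0, 0, 0, 0, 0, 0], [0, 0, 0, 0, 0, 0]]

```text
t: 9.35
tool_pos: [368.3, 223.6, 9.3]
tcp_rot: [-0.027, 0.865, -0.5, -0.043]
ft_force: [-13.6, -7.4, 24.2]
opening: 39.3
```

```bash
python3 - <<'E'
from lay import *
s_,p,r=st();print(p,r.as_matrix().round(3)[2],s_['ft_force'],s_['ft_torque'])
E
```

```text
[368.25815738 223.60559056   9.29559638] [-0.1   -0.003 -0.995] [-13.62241352  -7.43902311  24.20322601] [-2.40894511  4.634342    0.34107569]
```

The torque now balances under the grip, so both ends are down. I'll ease off the press, then open.

Request:
move_arm:
  commands:
    - [[0, 0, -0.001, 0, 0, 0], [0, 0, -0.001, 0, 0, 0], [0, 0, 0, 0, 0, 0], [0, 0, 0, 0, 0, 0]]

```text
t: 9.75
tool_pos: [368.2, 223.6, 9.5]
tcp_rot: [-0.027, 0.864, -0.5, -0.043]
ft_force: [-5.7, -3.3, 12.4]
opening: 39.2
```

```bash
python3 - <<'E'
from lay import *
s_,p,r=st();print(p,r.as_matrix().round(3)[2],s_['ft_force'],r.inv().apply(s_['ft_force']),r.inv().apply(s_['ft_torque']))
E
```

```text
[368.15284479 223.57831661   9.50406185] [-0.101 -0.003 -0.995] [-5.72263311 -3.26908384 12.35544038] [ -1.26418377   6.54952068 -12.31251251] [-2.54892171  0.21938546  0.14292791]
```

Request:
move_arm:
  commands:
    - [[0, 0, -0.001, 0, 0, 0], [0, 0, -0.001, 0, 0, 0], [0, 0, 0, 0, 0, 0]]

```text
t: 10.05
tool_pos: [368.1, 223.4, 9.8]
tcp_rot: [-0.027, 0.864, -0.5, -0.043]
ft_force: [-0.6, -0.9, 4.0]
opening: 39.0
```

Request:
move_arm:
  commands:
    - [[0, 0, 0, 0, 0, 0], [0, 0, 0, 0, 0, 0], [0, 0, 0, 0, 0, 0], [0, 0, 0, 0, 0, 0], [0, 0, 0, 0, 0, 0]]
  fingers: 0.8

```text
t: 10.55
tool_pos: [367.6, 223.2, 9.0]
tcp_rot: [-0.026, 0.864, -0.5, -0.043]
ft_force: [-0.7, 0.7, -0.3]
opening: 68.2
```

```bash
python3 - <<'E'
from lay import *
s_,p,r=st();print(s_['t'],p,r.as_matrix().round(3).tolist(),s_['ft_force'],s_['opening'])
f=grab('wrist');s=grab('side');cv2.imwrite('pics/s5.png',s['img']);cv2.imwrite('pics/w5.png',f['img'])
h=cv2.cvtColor(f['img'],cv2.COLOR_BGR2HSV);m=cv2.inRange(h,(0,60,20),(22,255,120))[150:300];yy,xx=np.where(m);print(xx.mean(),yy.mean()+150,len(xx))
E
```

```text
10.55 [367.57832394 223.16290114   9.02414285] [[0.496, -0.867, -0.049], [-0.863, -0.498, 0.089], [-0.101, -0.002, -0.995]] [-0.73621363  0.73965972 -0.3176632 ] 68.17785236811673
322.30738838403795 224.60410904780719 2531
```

Request:
move_arm:
  commands:
    - [[0, 0, -0.015, 0, 0, 0], [0, 0, -0.025, 0, 0, 0], [0, 0, -0.035, 0, 2, 0], [-0.012, 0, -0.035, 0, 2, 0], [-0.012, 0, -0.035, 0, 1.8, 0]]

```text
t: 11.15
tool_pos: [360.9, 234.0, 156.4]
tcp_rot: [-0.001, 0.865, -0.502, 0.001]
ft_force: [0.0, 0.1, -0.6]
opening: 68.2
```

Request:
move_arm:
  commands:
    - [[-0.013, 0, -0.035, 0, 0, 0], [0, 0, -0.01, 0, 0, 0], [0, 0, 0, 0, 0, 0]]

```text
t: 11.45
tool_pos: [354.7, 246.3, 201.5]
tcp_rot: [-0.002, 0.866, -0.501, 0.0]
ft_force: [-0.0, 0.3, -0.3]
opening: 68.2
```

```bash
python3 - <<'E'
from lay import *
s_,p,r=st();print(s_['t'],p,r.as_matrix().round(3).tolist(),s_['ft_force'],s_['opening'])
f=grab('wrist','w6.png')
E
```

```text
11.45 [354.72240686 246.26540316 201.46014706] [[0.499, -0.867, 0.003], [-0.867, -0.499, 0.004], [-0.002, -0.005, -1.0]] [-0.02550742  0.30142352 -0.34579327] 68.1606541649786
```

View pics/w6.png

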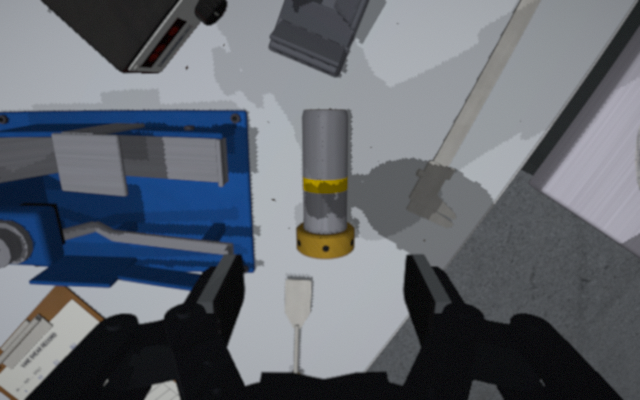

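The tube lies on the bench: the band is at (325,185), the collar at (326,240) and the cutting end at (326,112). The feeder's keeper uphill edge runs from (124,133) to (126,194), and its high end is visible. Next: measure the tube and cross-check the feeder pose.

```bash
python3 - <<'E'
from lay import *
f=grab('wrist');h=cv2.cvtColor(f['img'],cv2.COLOR_BGR2HSV)
m=cv2.inRange(h,(22,120,60),(35,255,255))[165:205,295:360];k,l,s,c=cv2.connectedComponentsWithStats(m);i=1+np.argmax(s[1:,4]);yy,xx=np.where(l==i);xx+=295;yy+=165
print(s[i]); b=((xx.min()+xx.max())/2,(yy[xx<=xx.min()+1].mean()+yy[xx>=xx.max()-1].mean())/2)
B=onz(f,*b,25);print('band',b,B)
m=cv2.inRange(h,(10,120,40),(21,255,255))[215:265,285:365];yy,xx=np.where(m);print('collar px',xx.min()+285,xx.max()+285,yy.min()+215,yy.max()+215)
# feeder predictions
for n,P in dict(keepA=(-85,-75,99),keepB=(-85,-30,99),baseR0=(-152,-85,0),baseL0=(-152,85,0),baseR8=(-152,-85,8),ledgeR=(-150,-68,59),ledgeL=(-150,-30,59),railR=(-150,26,59),railL=(-150,37,59)).items(): print(n,proj(f,W(P)).round(1))
# blue edge right column & keeper edges
bl=cv2.inRange(h,(100,120,30),(125,255,255))
for v in (120,150,200,240,260): print(v,np.where(bl[v,:300])[0].max())
cr=f['img'][100:285,40:270];cv2.imwrite('pics/c7.png',cv2.resize(cr,None,fx=3.4,fy=3.2,interpolation=cv2.INTER_CUBIC))
plan([B[0],B[1],60],RR([0,0,-1],[-np.cos(A),-np.sin(A),0]),5)
E
```

```text
[  7  13  44  17 597]
band (np.float64(323.5), np.float64(184.63)) [348.70599466 257.45182914  25.        ]
collar px 296 352 225 259
keepA [115.4 134.4]
keepB [125.7 196.2]
baseR0 [241.2 107.5]
baseL0 [252.2 269.4]
baseR8 [239.3 108.2]
ledgeR [223.6 134.9]
ledgeL [227.4 181.2]
railR [232.8 243.2]
railL [233.8 254.6]
120 244
150 245
200 248
240 250
260 251
row [-2.7, -0.3, 27.7] [-0.0, 0.0, -0.0] n 5 step 27.8 tot deg 0.0
```

View pics/c7.png

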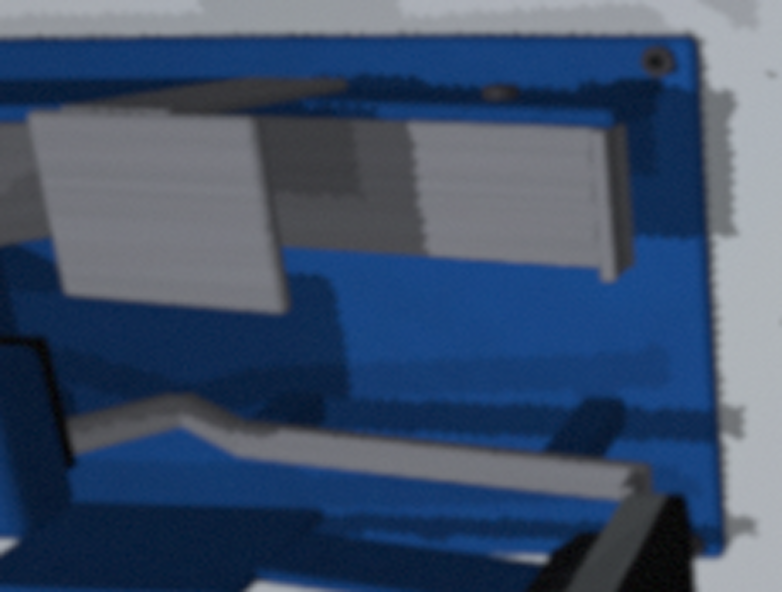

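```bash
python3 - <<'E'
from lay import *
import lay
from scipy.optimize import least_squares
f=grab('wrist')
o=[((-85,-75,99),(113.5,136.9)),((-85,-30,99),(124.7,197.5)),((-152,-85,3),(244.4,111.9)),((-152,85,3),(252.4,272.8)),((-150,26,59),(228.5,245)),((-150,37,59),(226.5,255.6))]
def W2(q,P): 
    return np.array([q[0]+P[0]*np.cos(q[2])-P[1]*np.sin(q[2]),q[1]+P[0]*np.sin(q[2])+P[1]*np.cos(q[2]),P[2]])
r=least_squares(lambda q:np.ravel([proj(f,W2(q,P))-uv for P,uv in o]),[538.6,386.4,.5215],loss='soft_l1');print(r.x,r.fun.round(1))
d=r.x[:2]-[538.6,386.4];print('shift in feeder axes',d@[np.cos(A),np.sin(A)],d@[-np.sin(A),np.cos(A)],'load w',W2(r.x,(-116,0,74)),'load old',W((-116,0,74)))
M=np.array([348.9,256.5,25]);R=tilt(4);a=R.as_matrix()[:,2]
plan(M-a*50,R,5);print(M+a*17)
E
```

```text
[5.40034179e+02 3.85893691e+02 5.03981021e-01] [ 0.7 -1.1 -1.1  0.2 -4.3 -1.8 -3.8  0.2  1.7  0.8  4.6  1.6]
shift in feeder axes 0.9913040377789477 -1.153487915334268 load w [438.45680588 329.87550404  74.        ] load old [438.01954552 328.61096837  74.        ]
row [-1.1, -0.3, 24.7] [0.01, -0.8, -0.01] n 5 step 24.7 tot deg 4.0
[348.30922669 257.5282271    8.04141115]
```

Request:
move_arm:
  commands:
    - [[-0.0011, -0.0003, 0.0247, 0, -0.8, 0], [-0.0011, -0.0003, 0.0247, 0, -0.8, 0], [-0.0011, -0.0003, 0.0247, 0, -0.8, 0], [-0.0011, -0.0003, 0.0247, 0, -0.8, 0], [-0.0011, -0.0003, 0.0247, 0, -0.8, 0]]

```text
t: 12.1
tool_pos: [351.0, 253.0, 73.9]
tcp_rot: [-0.017, 0.865, -0.501, -0.03]
ft_force: [0.5, -0.6, -0.2]
opening: 68.5
```

Request:
move_arm:
  commands:
    - [[0, 0, 0.02, 0, 0, 0], [0, 0, 0.02, 0, 0, 0], [0, 0, 0.015, 0, 0, 0], [0, 0, 0.01, 0, 0, 0], [0, 0, 0, 0, 0, 0]]

```text
t: 12.6
tool_pos: [348.4, 256.6, 9.4]
tcp_rot: [-0.016, 0.865, -0.501, -0.03]
ft_force: [-0.6, -0.2, 0.6]
opening: 68.1
```

```bash
python3 - <<'E'
from lay import *
s_,p,r=st();print(s_['t'],p,delta([348.3,257.5,8],tilt(4)),s_['ft_force'],s_['opening'])
E
```

```text
12.6 [348.41393654 256.6256958    9.41574557] (array([-0.7, -0.3,  1.5]), array([ 0.12, -0.08, -0.06])) [-0.57952041 -0.22307159  0.61626679] 68.11777830695314
```

Good. Close, then lift.

Request:
move_arm:
  commands:
    - [[0, 0, 0, 0, 0, 0], [0, 0, 0, 0, 0, 0], [0, 0, 0, 0, 0, 0], [0, 0, 0, 0, 0, 0], [0, 0, 0, 0, 0, 0]]
  fingers: 0.0

```text
t: 13.1
tool_pos: [349.8, 258.6, 12.8]
tcp_rot: [-0.019, 0.865, -0.501, -0.03]
ft_force: [-1.2, -1.2, 4.7]
opening: 39.3
```

Request:
move_arm:
  commands:
    - [[0, 0, 0, 0, 0, 0], [0, 0, 0, 0, 0, 0], [0, 0, 0, 0, 0, 0]]

```text
t: 13.4
tool_pos: [349.8, 258.5, 12.7]
tcp_rot: [-0.019, 0.865, -0.501, -0.03]
ft_force: [-1.4, -0.7, 5.8]
opening: 39.1
```

Request:
move_arm:
  commands:
    - [[0, 0, -0.004, 0, 0, 0], [0, 0, -0.01, 0, 0, 0], [0, 0, -0.02, 0, 0.8, 0], [0, 0, -0.03, 0, 1.2, 0], [0, 0, -0.03, 0, 1.2, 0]]

```text
t: 13.9
tool_pos: [351.3, 252.9, 106.3]
tcp_rot: [-0.003, 0.865, -0.501, -0.006]
ft_force: [0.2, 0.1, -2.7]
opening: 39.5
```

Request:
move_arm:
  commands:
    - [[0, 0, -0.03, 0, 0.8, 0], [0, 0, -0.016, 0, 0, 0], [0, 0, 0, 0, 0, 0]]

```text
t: 14.2
tool_pos: [352.3, 254.1, 153.7]
tcp_rot: [-0.003, 0.865, -0.501, 0.0]
ft_force: [1.0, 0.6, -3.3]
opening: 39.2
```

```bash
python3 - <<'E'
from lay import *
s_,p,r=st();print(s_['t'],p,r.as_matrix()[2].round(3),s_['ft_force'],s_['opening'],r.inv().apply(s_['ft_torque']))
R=tilt(0); L=np.array([438.3,329.3,74]); plan(L+[0,0,45-17],R,6); plan(L+[0,0,70-17],R,6)
E
```

```text
14.2 [352.2957147  254.05304358 153.67495858] [-0.002 -0.005 -1.   ] [ 0.98552518  0.64969756 -3.25611433] 39.20992866052084 [ 0.04512421 -0.0257779   0.00074836]
row [-3.7, -18.7, 8.7] [-0.05, 0.02, -0.0] n 6 step 20.9 tot deg 0.3
row [-3.7, -18.7, 4.5] [-0.05, 0.02, -0.0] n 6 step 19.6 tot deg 0.3
```

Request:
move_arm:
  commands:
    - [[-0.0037, -0.0187, 0, 0, 0, 0], [-0.0037, -0.0187, 0.004, 0, 0, 0], [-0.0037, -0.0187, 0.007, 0, 0, 0], [-0.0037, -0.0187, 0.007, 0, 0, 0], [-0.0037, -0.0187, 0.007, 0, 0, 0]]

```text
t: 14.7
tool_pos: [423.5, 315.5, 123.8]
tcp_rot: [0.001, 0.865, -0.501, -0.0]
ft_force: [-0.4, -1.2, -2.9]
opening: 39.2
```

Request:
move_arm:
  commands:
    - [[-0.0037, -0.0187, 0.007, 0, 0, 0], [0, 0, 0, 0, 0, 0], [0, 0, 0, 0, 0, 0]]

```text
t: 15.0
tool_pos: [437.4, 327.5, 117.3]
tcp_rot: [0.001, 0.865, -0.501, -0.0]
ft_force: [0.2, 0.3, -3.6]
opening: 39.0
```

```bash
python3 - <<'E'
from lay import *
s_,p,r=st();print(s_['t'],p,r.as_matrix().round(3).tolist(),delta(np.array([438.3,329.3,74+60-12.5]),tilt(0)),s_['ft_force'],s_['opening'])
f=grab('wrist','w8.png');s=grab('side','s8.png');t=grab('top','t8.png')
print(proj(s,p),proj(t,p))
for n,P in dict(mid=(0,0,-12.5),cut=(65,0,-12.5),col=(-65,0,-12.5)).items(): print(n,proj(f,p+r.apply(P)),proj(s,p+r.apply(P)),proj(t,p+r.apply(P)))
c=proj(s,p+r.apply((-10,0,-12))).astype(int); x0,y0=c[0]-80,max(0,c[1]-70)
cv2.imwrite('pics/w8c.png',np.hstack([f['img'][:,120:520],cv2.resize(s['img'][y0:y0+160,x0:x0+160],(400,400),interpolation=cv2.INTER_CUBIC)])); print(x0,y0)
E
```

```text
15.0 [437.44825821 327.46236372 117.25356832] [[0.497, -0.868, -0.002], [-0.868, -0.497, -0.002], [0.001, 0.002, -1.0]] (array([-1.2, -1.6, -4.3]), array([ 0.14, -0.04, -0.05])) [ 0.24837372  0.2763284  -3.60398473] 39.02217394723949
[338.21536504 286.72833979] [256.96706361 244.52291041]
mid [324.73897956 279.95007975] [338.34304924 284.5933513 ] [256.20709835 244.35578908]
cut [324.82738523 120.52743387] [337.80211134 257.33814225] [277.4774611  232.83255621]
col [324.65205186 397.88356983] [338.9025337  313.78963024] [234.84704764 255.92335152]
258 219
```

View pics/w8c.png

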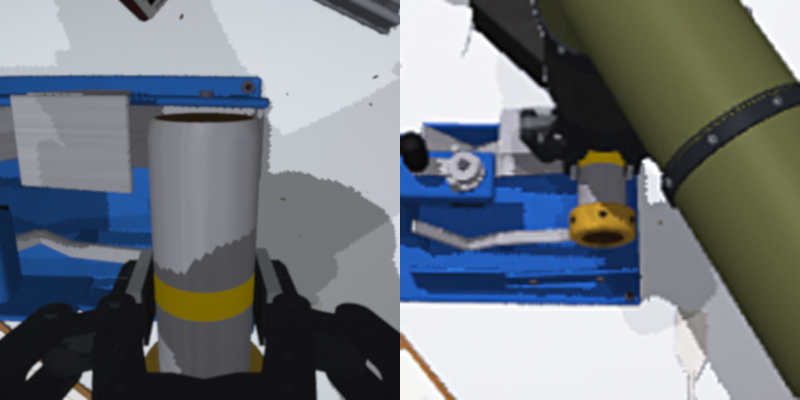

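The wrist view shows the cutting face at (324,118) and the band at about v 290; the collar is on the narrow-rail side. I'll work out the tube's offset along the jaw from both the band and the face.

```bash
python3 - <<'E'
from lay import *
s_,p,r=st();f=grab('wrist');f['img']=cv2.imread('pics/w8.png');h=cv2.cvtColor(f['img'],cv2.COLOR_BGR2HSV)
def tool_at(u,v,zt):
    c,d=ray(f,u,v);c=r.inv().apply(c-p);d=r.inv().apply(d);return (c+d*(zt-c[2])/d[2]).round(1)
m=cv2.inRange(h,(22,120,40),(35,255,255))[260:330,265:380];k,l,s,c=cv2.connectedComponentsWithStats(m);i=1+np.argmax(s[1:,4]);yy,xx=np.where(l==i);xx+=265;yy+=260
print(s[i]);
for e in(xx<=xx.min()+2,xx>=xx.max()-2,abs(xx-324)<3): print('edge',xx[e].mean(),yy[e].min(),yy[e].max())
e=(yy[xx<=xx.min()+2].mean()+yy[xx>=xx.max()-2].mean())/2
print('band mid tool x:',[tool_at(324,e,z) for z in(-12.5,-15.3,-18)],'top line', [tool_at(324,v,-12.5-20.5) for v in(yy[abs(xx-324)<3].min(),yy[abs(xx-324)<3].max())])
m=cv2.inRange(h,(0,60,15),(22,255,110))[105:130,265:380];yy,xx=np.where(m);print('face',xx.mean()+265,yy.mean()+105,yy.min()+105,yy.max()+105,len(xx),[tool_at(xx.mean()+265,yy.mean()+105,z) for z in(-12.5,-15,-18)])
# feeder, seen vs predicted (keeper right edge)
for n,P in dict(keepA=(-85,-75,99),keepB=(-85,-30,99),baseR=(-152,-85,3)).items(): print(n,proj(f,W(P)).round(1))
print('load spot vs tcp in tool', delta(W((-116,0,74)),r)[0])
# width check: cylinder silhouettes px at v=200
g=cv2.cvtColor(f['img'],cv2.COLOR_BGR2GRAY);print(g[150,262:285].tolist(),g[150,370:386].tolist())
E
```

```text
[   8   13  102   49 2827]
edge 274.25757575757575 273 301
edge 372.8611111111111 274 302
edge 324.0 293 321
band mid tool x: [array([ -2.9,  -0.3, -12.5]), array([ -1.2,  -0.3, -15.3]), array([  0.5,  -0.3, -18. ])] top line [array([  7. ,  -0.3, -33. ]), array([ -4.9,  -0.3, -33. ])]
face 323.7197898423818 117.39929947460595 114 121 571 [array([ 66.1,  -0.4, -12.5]), array([ 66.3,  -0.4, -15. ]), array([ 66.6,  -0.4, -18. ])]
keepA [253.   90.9]
keepB [258.3 188.6]
baseR [376.  72.]
load spot vs tcp in tool [-0.3 -0.3 45.9]
[81, 82, 81, 81, 81, 85, 92, 99, 102, 106, 109, 112, 114, 114, 116, 117, 118, 119, 119, 122, 121, 122, 125] [108, 104, 104, 101, 98, 95, 90, 88, 83, 79, 78, 83, 98, 113, 118, 117]
```

Request:
move_arm:
  commands:
    - [[-0.0033, -0.0013, 0.01, 0, 0, 0], [0, 0, 0.012, 0, 0, 0], [0, 0, 0.01, 0, 0, 0], [0, 0, 0.004, 0, 0, 0], [0, 0, 0, 0, 0, 0]]

```text
t: 15.7
tool_pos: [437.2, 331.4, 82.5]
tcp_rot: [0.0, 0.865, -0.501, 0.0]
ft_force: [1.0, -0.1, -3.2]
opening: 39.2
```

```bash
python3 - <<'E'
from lay import *
s_,p,r=st();f=grab('wrist','w9.png');print(p,s_['ft_force'])
cr=f['img'][40:260,150:450];cv2.imwrite('pics/w9c.png',cv2.resize(cr,None,fx=2.6,fy=2.6,interpolation=cv2.INTER_CUBIC))
E
```

```text
[437.22058464 331.36900233  82.47472183] [ 0.99328695 -0.13701228 -3.24065555]
```

View pics/w9c.png

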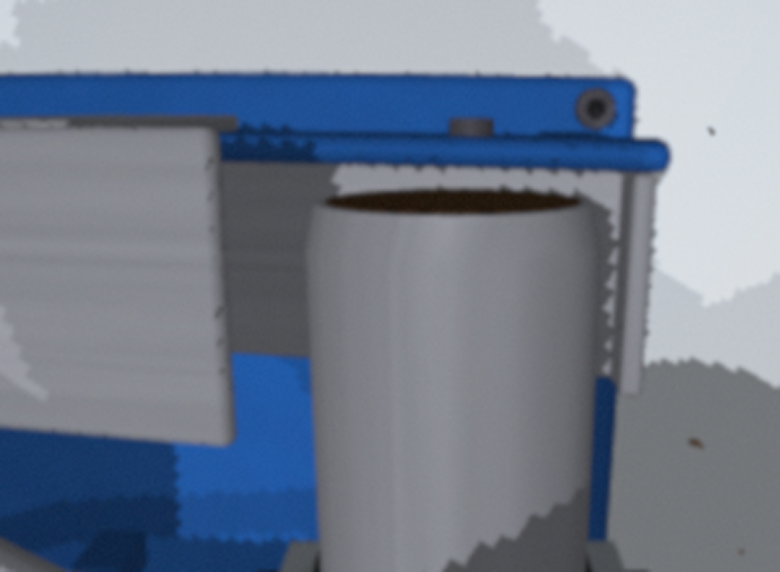

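The crop shows the tube above the loading window. The tube (310–600) sits between the keeper edge (232) and the back stop (620), and its cutting face at v≈200 is just inside the cheek edge at v≈168. I'll put a number on the gap.

```bash
python3 - <<'E'
from lay import *
s_,p,r=st();f=grab('wrist');h=cv2.cvtColor(f['img'],cv2.COLOR_BGR2HSV)
def tool_at(u,v,zw):
    return r.inv().apply(onz(f,u,v,zw)-p).round(1)
m=cv2.inRange(h,(0,60,15),(22,255,110))[105:130,265:390];yy,xx=np.where(m);u,v=xx.mean()+265,yy.mean()+105;print('face',u,v,[tool_at(u,v,82.5+k) for k in(12.5,14,16)])
bl=cv2.inRange(h,(100,120,30),(125,255,255))
for u in(290,320,350,380):
    c=np.where(bl[80:112,u])[0]+80; print(u,c.min(),c.max(),[tool_at(u,c.max()+1,z)[0] for z in(60,63.4,67)])
print('keeper edge',tool_at(232/2.6+150,443/2.6+40,99),tool_at(218/2.6+150,130/2.6+40,99),'stop top',tool_at(628/2.6+150,390/2.6+40,70),'exp: x-30/-75')
E
```

```text
face 323.76856649395506 117.34715025906736 [array([ 66. ,  -0.4, -11.6]), array([ 66.2,  -0.4, -13.1]), array([ 66.4,  -0.4, -15.1])]
290 80 101 [np.float64(69.5), np.float64(69.7), np.float64(69.9)]
320 80 102 [np.float64(69.0), np.float64(69.2), np.float64(69.5)]
350 80 103 [np.float64(68.6), np.float64(68.8), np.float64(69.0)]
380 89 104 [np.float64(68.2), np.float64(68.4), np.float64(68.7)]
keeper edge [ 31.8 -32.5 -15.6] [ 75.9 -31.3 -15.6] stop top [31.1 30.5 13.3] exp: x-30/-75
```

The gap is 2.9 mm at the cutting end (expected 3) and tube x is about -117 (window centre -116). The cheek shows a 1.6° yaw error, which I'll correct while lowering.

Request:
move_arm:
  commands:
    - [[0, 0, 0.004, 0, 0, 0.8], [0, 0, 0.004, 0, 0, 0.8], [0, 0, 0.004, 0, 0, 0], [0, 0, 0.002, 0, 0, 0], [0, 0, 0, 0, 0, 0]]

```text
t: 16.3
tool_pos: [437.5, 331.7, 69.2]
tcp_rot: [-0.0, 0.858, -0.513, 0.0]
ft_force: [1.2, -0.9, -3.2]
opening: 39.4
```

Request:
move_arm:
  commands:
    - [[0, 0, 0.002, 0, 0, 0], [0, 0, 0.001, 0, 0, 0], [0, 0, 0, 0, 0, 0], [0, 0, 0, 0, 0, 0]]

```text
t: 16.7
tool_pos: [437.7, 331.9, 66.8]
tcp_rot: [-0.001, 0.858, -0.513, 0.0]
ft_force: [-0.0, 0.0, -2.7]
opening: 39.5
```

```bash
python3 - <<'E'
from lay import *
s_,p,r=st();print(p,s_['ft_force'],r.inv().apply(s_['ft_torque']))
E
```

```text
[437.68164841 331.91111204  66.79740505] [-0.01771089  0.04550612 -2.68152961] [-0.01491975  0.07808899 -0.02064165]
```

Request:
move_arm:
  commands:
    - [[0, 0, 0.001, 0, 0, 0], [0, 0, 0.001, 0, 0, 0], [0, 0, 0.001, 0, 0, 0], [0, 0, 0, 0, 0, 0]]

```text
t: 17.1
tool_pos: [437.6, 331.8, 63.5]
tcp_rot: [-0.001, 0.858, -0.513, 0.0]
ft_force: [-0.4, -0.3, -2.7]
opening: 39.1
```

Request:
move_arm:
  commands:
    - [[0, 0, 0.001, 0, 0, 0], [0, 0, 0.0005, 0, 0, 0], [0, 0, 0, 0, 0, 0]]

```text
t: 17.4
tool_pos: [437.7, 331.9, 62.3]
tcp_rot: [-0.001, 0.858, -0.513, 0.0]
ft_force: [-0.7, -0.3, -2.3]
opening: 39.3
```

Request:
move_arm:
  commands:
    - [[0, 0, 0.001, 0, 0, 0], [0, 0, 0, 0, 0, 0]]

```text
t: 17.6
tool_pos: [437.9, 332.1, 62.0]
tcp_rot: [-0.001, 0.858, -0.513, 0.001]
ft_force: [-2.4, -0.3, 0.3]
opening: 39.0
```

Request:
move_arm:
  commands:
    - [[0, 0, 0.001, 0, 0, 0], [0, 0, 0, 0, 0, 0], [0, 0, 0, 0, 0, 0]]

```text
t: 17.9
tool_pos: [438.2, 332.2, 61.9]
tcp_rot: [-0.002, 0.858, -0.513, 0.001]
ft_force: [-3.1, -2.4, 6.1]
opening: 39.1
```

```bash
python3 - <<'E'
from lay import *
s_,p,r=st();print(p,s_['ft_force'],r.inv().apply(s_['ft_torque']))
E
```

```text
[438.17312706 332.2070746   61.90816848] [-3.11598891 -2.41814319  6.12105144] [-1.24752569  0.05440694  0.03118589]
```

Contact came at the expected height and balanced across both runners. I'll ease off, release and lift clear.

Request:
move_arm:
  commands:
    - [[0, 0, -0.001, 0, 0, 0], [0, 0, 0, 0, 0, 0], [0, 0, 0, 0, 0, 0]]

```text
t: 18.2
tool_pos: [438.1, 332.2, 61.9]
tcp_rot: [-0.001, 0.858, -0.513, 0.001]
ft_force: [-0.0, -0.4, 2.7]
opening: 38.9
```

Request:
move_arm:
  commands:
    - [[0, 0, 0, 0, 0, 0], [0, 0, 0, 0, 0, 0], [0, 0, 0, 0, 0, 0], [0, 0, 0, 0, 0, 0], [0, 0, 0, 0, 0, 0]]
  fingers: 0.65

```text
t: 18.7
tool_pos: [437.6, 331.9, 61.1]
tcp_rot: [-0.001, 0.858, -0.513, 0.0]
ft_force: [-0.2, -0.7, -0.5]
opening: 55.6
```

Request:
move_arm:
  commands:
    - [[0, 0, -0.01, 0, 0, 0], [0, 0, -0.015, 0, 0, 0], [0, 0, -0.02, 0, 0, 0], [0, 0, -0.03, 0, 0, 0], [0, 0, -0.03, 0, 0, 0]]

```text
t: 19.2
tool_pos: [437.6, 331.6, 168.8]
tcp_rot: [-0.001, 0.858, -0.513, 0.001]
ft_force: [0.1, 0.2, 0.6]
opening: 55.4
```

Request:
move_arm:
  commands:
    - [[0, 0, -0.04, 0, 0, 0], [0, 0, -0.04, 0, 0, 0], [0, 0, 0, 0, 0, 0], [0, 0, 0, 0, 0, 0], [0, 0, 0, 0, 0, 0]]

```text
t: 19.7
tool_pos: [437.1, 331.6, 246.0]
tcp_rot: [-0.001, 0.858, -0.513, 0.0]
ft_force: [0.3, -0.5, -0.1]
opening: 55.5
```

Request:
move_arm:
  commands:
    - [[0, 0, 0, 0, 0, 0], [0, 0, 0, 0, 0, 0], [0, 0, 0, 0, 0, 0], [0, 0, 0, 0, 0, 0], [0, 0, 0, 0, 0, 0]]

```text
t: 20.2
tool_pos: [437.4, 331.7, 246.1]
tcp_rot: [-0.001, 0.858, -0.513, 0.0]
ft_force: [-0.5, -0.3, -0.4]
opening: 55.0
```

```bash
python3 - <<'E'
from lay import *
s_,p,r=st();print(s_['t'],p,s_['ft_force'],s_['opening'],s_['joint_pos'].round(2))
f=grab('wrist','w10.png');S=grab('side','s10.png');T=grab('top','t10.png')
for n,F in(('w',f),('s',S),('t',T)):
    h=cv2.cvtColor(F['img'],cv2.COLOR_BGR2HSV)
    for nm,lo,hi in(('yel',(22,120,40),(35,255,255)),('brass',(12,120,40),(21,255,255))):
        m=cv2.inRange(h,lo,hi);k,l,s,c=cv2.connectedComponentsWithStats(m);o=np.argsort(-s[1:,4])[:3]+1
        print(n,nm,[(s[i].tolist(),c[i].round(1).tolist()) for i in o if s[i,4]>8])
    for nm,P in dict(seat=(0,0,42),seatcol=(0,54,42),load=(-116,0,74),knob=(40,-5,159)).items(): print(n,nm,proj(F,W(P)).round(0))
E
```

```text
20.2 [437.4010588  331.67674655 246.12587934] [-0.46425812 -0.33597614 -0.43095645] 55.02034391654773 [ 1.02 -0.09 -0.02  0.   -1.64 -0.52]
w yel [([185, 201, 52, 32, 636], [210.1, 220.4]), ([213, 157, 14, 15, 168], [219.8, 164.3])]
w brass [([134, 249, 79, 37, 817], [166.9, 267.2]), ([381, 337, 16, 47, 513], [389.1, 359.2]), ([252, 317, 75, 63, 385], [289.8, 349.3])]
w seat [209. 164.]
w seatcol [215. 215.]
w load [326. 168.]
w knob [101. 197.]
s yel []
s brass [([230, 351, 67, 49, 320], [258.0, 367.1]), ([273, 314, 25, 12, 249], [284.9, 319.5]), ([437, 141, 16, 11, 95], [444.5, 146.2])]
s seat [288. 299.]
s seatcol [287. 321.]
s load [337. 294.]
s knob [264. 278.]
t yel []
t brass [([102, 186, 58, 98, 290], [126.9, 224.1]), ([181, 305, 25, 16, 135], [193.0, 312.2]), ([114, 284, 10, 5, 11], [118.9, 285.8])]
t seat [243. 211.]
t seatcol [227. 219.]
t load [259. 245.]
t knob [229. 191.]
```

The brass collar is where a seated tube should show it: (285,320) in the side view against a predicted (287,321). The tube has rolled into the seat. Next I'll locate the knob in the wrist view.

```bash
python3 - <<'E'
from lay import *
f=grab('wrist');S=grab('side');T=grab('top');h=cv2.cvtColor(f['img'],cv2.COLOR_BGR2HSV)
m=((h[...,2]<45)&(h[...,1]<130)).astype(np.uint8);m[:,:50]=0;m[:,170:]=0;m[:140]=0;m[260:]=0
k,l,s,c=cv2.connectedComponentsWithStats(m)
for i in np.argsort(-s[1:,4])[:4]+1: print(s[i],c[i])
print('proj knob top/bottom for q .12:',[proj(f,[577.8,400.8,z]).round(1) for z in(132,159,184)])
i=1+np.argmax(s[1:,4]);K=onz(f,*c[i],160);print('K',K,K[:2]-[540.5,386.3],np.hypot(*(K[:2]-[540.5,386.3])))
for n,F in(('S',S),('T',T)):
    g=cv2.cvtColor(F['img'],cv2.COLOR_BGR2HSV);u,v=proj(F,[577.8,400.8,160]).astype(int)
    mm=((g[...,2]<45)&(g[...,1]<130)).astype(np.uint8)[v-18:v+18,u-18:u+18];k,l,s,cc=cv2.connectedComponentsWithStats(mm);j=1+np.argmax(s[1:,4]);print(n,s[j],cc[j]+[u-18,v-18],'pred',(u,v)); 
    if n=='S': print('tri',tri(ray(f,*c[i]),ray(S,*(cc[j]+[u-18,v-18]))))
    else: print('top z158',onz(T,*(cc[j]+[u-18,v-18]),165))
cv2.imwrite('pics/x.png',f['img'])
E
```

```text
[  66  179   62   45 1628] [ 95.48648649 201.46130221]
[ 93 172   5   5  17] [ 94.82352941 173.76470588]
[149 226   3   2   6] [150.  226.5]
[ 99 170   3   5   5] [100.4 172. ]
proj knob top/bottom for q .12: [array([119.3, 183.4]), array([ 98.7, 194.1]), array([ 75.8, 206.1])]
K [577.8489765  406.53822661 160.        ] [37.3489765  20.23822661] 42.47978180212193
S [ 12  14  12  16 125] [263.184 279.312] pred (np.int64(263), np.int64(276))
tri (array([576.77975528, 406.66987698, 159.58441142]), [np.float64(1.1545811600106044), np.float64(1.1545811600107654)])
T [12 15 11  9 50] [227.78 190.72] pred (np.int64(229), np.int64(190))
top z158 [576.61391781 403.93175437 165.        ]
```

```bash
python3 - <<'E'
from lay import *
s_,p,r=st();plan([576.5,405.3,215],r,6)
E
```

```text
row [0.2, -26.2, 5.3] [0.0, 0.0, 0.0] n 6 step 26.7 tot deg 0.0
```

Request:
move_arm:
  commands:
    - [[0.0002, -0.0262, 0, 0, 0, 0], [0.0002, -0.0262, 0, 0, 0, 0], [0.0002, -0.0262, 0, 0, 0, 0], [0.0002, -0.0262, 0.01, 0, 0, 0], [0.0002, -0.0262, 0.01, 0, 0, 0]]

```text
t: 21.0
tool_pos: [554.4, 393.5, 226.4]
tcp_rot: [-0.001, 0.858, -0.513, 0.0]
ft_force: [-0.2, 0.6, -0.0]
opening: 55.7
```

Request:
move_arm:
  commands:
    - [[0.0002, -0.0262, 0.01, 0, 0, 0], [0, 0, 0, 0, 0, 0], [0, 0, 0, 0, 0, 0]]

```text
t: 21.3
tool_pos: [576.6, 405.0, 215.2]
tcp_rot: [0.0, 0.858, -0.513, 0.0]
ft_force: [0.4, -0.7, 1.1]
opening: 55.5
```

```bash
python3 - <<'E'
from lay import *
s_,p,r=st();print(s_['t'],p,s_['opening'],s_['joint_pos'].round(2))
f=grab('wrist');h=cv2.cvtColor(f['img'],cv2.COLOR_BGR2HSV)
S=grab('side');print(proj(f,[576.5,405.3,184]),proj(f,[541,386.5,135]),proj(f,p))
m=((h[...,2]<50)&(h[...,1]<130)).astype(np.uint8);x=proj(f,[576.5,405.3,170]).astype(int)
print(x);k,l,s,c=cv2.connectedComponentsWithStats(m)
for i in np.argsort(-s[1:,4])[:6]+1: print(s[i],c[i].round(1))
E
```

```text
21.3 [576.58293355 404.99604427 215.21595688] 55.523018722031765 [ 0.9   0.32  0.37  0.   -1.62 -0.4 ]
[324.43211225 236.93406045] [385.20207848 206.3913055 ] [324.71527404 265.19038782]
[324 226]
[   36   251   578   149 34643] [324.6 354. ]
[ 419    0   92   37 2057] [464.2  13.5]
[ 305  193   40   57 1688] [323.9 221.3]
[565  12  58  31 433] [592.3  27.6]
[196   0  40  10 238] [216.1   4.1]
[378 203  14  14 159] [384.5 209.5]
```

Knob blob at u 324 (predicted 324.4), and the hub bolt at (384.5,209.5) against (385.2,206.4). I'll descend and close on the knob.

Request:
move_arm:
  commands:
    - [[0.001, 0, 0.02, 0, 0, 0], [0, 0, 0.02, 0, 0, 0], [0, 0, 0.015, 0, 0, 0], [0, 0, 0.01, 0, 0, 0], [0, 0, 0, 0, 0, 0]]

```text
t: 21.9
tool_pos: [576.4, 404.0, 150.4]
tcp_rot: [0.0, 0.858, -0.513, 0.0]
ft_force: [0.2, -0.7, -0.3]
opening: 55.2
```

Request:
move_arm:
  commands:
    - [[0, 0, 0, 0, 0, 0], [0, 0, 0, 0, 0, 0], [0, 0, 0, 0, 0, 0], [0, 0, 0, 0, 0, 0], [0, 0, 0, 0, 0, 0]]
  fingers: 0.0

```text
t: 22.4
tool_pos: [577.2, 404.4, 153.2]
tcp_rot: [-0.001, 0.858, -0.513, 0.001]
ft_force: [-2.4, -1.4, 5.1]
opening: 20.6
```

Request:
move_arm:
  commands:
    - [[0, 0, 0, 0, 0, 0], [0, 0, 0, 0, 0, 0]]

```text
t: 22.6
tool_pos: [577.2, 404.5, 153.2]
tcp_rot: [-0.002, 0.858, -0.513, 0.001]
ft_force: [-3.9, -0.3, 6.5]
opening: 20.7
```

```bash
python3 - <<'E'
from lay import *
s_,p,r=st();print(s_['t'],p,s_['opening'],s_['ft_force'],r.inv().apply(s_['ft_force']))
c=np.array([541,386.5,0]);k=p-c;print(np.hypot(*k[:2]),np.degrees(np.arctan2(k[1],k[0])),delta([541,386.5,p[2]],r)[0])
E
```

```text
22.6 [577.16842319 404.45972773 153.18461719] 20.682398661172357 [-3.9163213  -0.34885231  6.54068457] [-1.55099649  3.59282975 -6.5517791 ]
40.38200906211328 26.407074379773082 [-1.3 40.4 -0.1]
```

Request:
move_arm:
  commands:
    - [[0.01035, 0.00136, 0, 0, 0, 0], [0.00965, 0.004, 0, 0, 0, 0], [0.00828, 0.00636, 0, 0, 0, 0], [0, 0, 0, 0, 0, 0]]

```text
t: 23.0
tool_pos: [579.2, 374.0, 153.2]
tcp_rot: [-0.002, 0.858, -0.513, -0.0]
ft_force: [-7.2, 0.3, 5.9]
opening: 20.8
```

```bash
python3 - <<'E'
from lay import *
s_,p,r=st();print(s_['t'],p,s_['opening'],s_['ft_force'],r.inv().apply(s_['ft_force']))
k=p-[541,386.5,0];print(np.hypot(*k[:2]),np.degrees(np.arctan2(k[1],k[0])))
E
```

```text
23.0 [579.22026556 373.96450324 153.15237923] 20.796948724397602 [-7.19909186  0.32839321  5.92992675] [-3.7135994   6.17019783 -5.93604542]
40.22346800494605 -18.158474881862286
```

Request:
move_arm:
  commands:
    - [[0.00636, 0.00828, 0, 0, 0, 0], [0.004, 0.00965, 0, 0, 0, 0], [0.00136, 0.01035, 0, 0, 0, 0], [-0.00136, 0.01035, 0, 0, 0, 0], [-0.004, 0.00965, 0, 0, 0, 0]]

```text
t: 23.5
tool_pos: [541.2, 346.6, 153.1]
tcp_rot: [-0.003, 0.858, -0.513, 0.001]
ft_force: [1.2, 7.0, 5.1]
opening: 20.8
```

Request:
move_arm:
  commands:
    - [[-0.00636, 0.00828, 0, 0, 0, 0], [-0.00828, 0.00636, 0, 0, 0, 0], [-0.00965, 0.004, 0, 0, 0, 0], [-0.01035, 0.00136, 0, 0, 0, 0]]

```text
t: 23.9
tool_pos: [506.9, 366.0, 153.2]
tcp_rot: [-0.001, 0.858, -0.513, 0.002]
ft_force: [2.9, -1.1, 6.7]
opening: 20.5
```

Request:
move_arm:
  commands:
    - [[-0.01035, -0.00136, 0, 0, 0, 0], [-0.00965, -0.004, 0, 0, 0, 0], [-0.00828, -0.00636, 0, 0, 0, 0], [-0.00636, -0.00828, 0, 0, 0, 0], [-0.004, -0.00965, 0, 0, 0, 0]]

```text
t: 24.4
tool_pos: [513.3, 415.7, 153.2]
tcp_rot: [-0.001, 0.859, -0.512, 0.0]
ft_force: [-3.1, 1.7, 9.1]
opening: 20.8
```

Request:
move_arm:
  commands:
    - [[-0.00136, -0.01035, 0, 0, 0, 0], [0.00136, -0.01035, 0, 0, 0, 0], [0.004, -0.00965, 0, 0, 0, 0], [0.00636, -0.00828, 0, 0, 0, 0]]

```text
t: 24.8
tool_pos: [553.3, 425.0, 153.2]
tcp_rot: [-0.002, 0.859, -0.512, 0.001]
ft_force: [-1.3, 1.3, 7.8]
opening: 20.6
```

Request:
move_arm:
  commands:
    - [[0.00828, -0.00636, 0, 0, 0, 0], [0.00965, -0.004, 0, 0, 0, 0], [0.01035, -0.00136, 0, 0, 0, 0], [0, 0, 0, 0, 0, 0]]

```text
t: 25.2
tool_pos: [577.9, 402.7, 153.1]
tcp_rot: [-0.001, 0.858, -0.514, 0.001]
ft_force: [-0.5, -1.7, 7.8]
opening: 20.4
```

```bash
python3 - <<'E'
from lay import *
s_,p,r=st();print(s_['t'],p,s_['opening'],s_['ft_force'],r.inv().apply(s_['ft_force']))
k=p-[541,386.5,0];print(np.hypot(*k[:2]),np.degrees(np.arctan2(k[1],k[0])))
E
```

```text
25.2 [577.90689833 402.70854787 153.14007091] 20.396858712156845 [-0.47264806 -1.66796138  7.84143436] [ 1.26078943  1.18612996 -7.84200803]
40.30925660573989 23.709829372854607
```

One full turn done with low forces. Now the second turn.

Request:
move_arm:
  commands:
    - [[0.01035, 0.00136, 0, 0, 0, 0], [0.00965, 0.004, 0, 0, 0, 0], [0.00828, 0.00636, 0, 0, 0, 0], [0.00636, 0.00828, 0, 0, 0, 0], [0.004, 0.00965, 0, 0, 0, 0]]

```text
t: 25.7
tool_pos: [568.6, 357.4, 153.1]
tcp_rot: [-0.002, 0.859, -0.513, 0.0]
ft_force: [-4.7, 7.0, 9.4]
opening: 20.8
```

Request:
move_arm:
  commands:
    - [[0.00136, 0.01035, 0, 0, 0, 0], [-0.00136, 0.01035, 0, 0, 0, 0], [-0.004, 0.00965, 0, 0, 0, 0], [-0.00636, 0.00828, 0, 0, 0, 0], [-0.00828, 0.00636, 0, 0, 0, 0]]

```text
t: 26.2
tool_pos: [521.2, 352.0, 153.2]
tcp_rot: [-0.003, 0.858, -0.513, 0.001]
ft_force: [4.3, 3.9, 4.9]
opening: 20.6
```

Request:
move_arm:
  commands:
    - [[-0.00965, 0.004, 0, 0, 0, 0], [-0.01035, 0.00136, 0, 0, 0, 0], [-0.01035, -0.00136, 0, 0, 0, 0], [-0.00965, -0.004, 0, 0, 0, 0], [-0.00828, -0.00636, 0, 0, 0, 0]]

```text
t: 26.7
tool_pos: [502.4, 396.8, 153.2]
tcp_rot: [-0.0, 0.859, -0.513, 0.0]
ft_force: [-5.5, -0.5, 9.1]
opening: 20.3
```

Request:
move_arm:
  commands:
    - [[-0.00636, -0.00828, 0, 0, 0, 0], [-0.004, -0.00965, 0, 0, 0, 0], [-0.00136, -0.01035, 0, 0, 0, 0], [0.00136, -0.01035, 0, 0, 0, 0], [0.004, -0.00965, 0, 0, 0, 0]]

```text
t: 27.2
tool_pos: [542.8, 426.9, 153.1]
tcp_rot: [-0.002, 0.859, -0.512, 0.0]
ft_force: [-2.2, 1.1, 8.9]
opening: 20.2
```

Request:
move_arm:
  commands:
    - [[0.00636, -0.00828, 0, 0, 0, 0], [0.00828, -0.00636, 0, 0, 0, 0], [0.00965, -0.004, 0, 0, 0, 0], [0.01035, -0.00136, 0, 0, 0, 0], [0, 0, 0, 0, 0, 0]]

```text
t: 27.7
tool_pos: [577.9, 402.8, 153.1]
tcp_rot: [-0.001, 0.858, -0.514, 0.001]
ft_force: [0.4, -1.2, 7.2]
opening: 20.4
```

Request:
move_arm:
  commands:
    - [[0.01035, 0.00136, 0, 0, 0, 0], [0.00965, 0.004, 0, 0, 0, 0], [0.00828, 0.00636, 0, 0, 0, 0], [0.00636, 0.00828, 0, 0, 0, 0], [0.004, 0.00965, 0, 0, 0, 0]]

```text
t: 28.2
tool_pos: [568.7, 357.5, 153.1]
tcp_rot: [-0.002, 0.859, -0.513, 0.0]
ft_force: [-3.9, 7.3, 9.4]
opening: 20.7
```

Request:
move_arm:
  commands:
    - [[0.00136, 0.01035, 0, 0, 0, 0], [0, 0, 0, 0, 0, 0], [0, 0, 0, 0, 0, 0]]

```text
t: 28.5
tool_pos: [560.0, 351.4, 153.1]
tcp_rot: [-0.002, 0.859, -0.513, 0.0]
ft_force: [-3.1, 4.9, 8.5]
opening: 20.8
```

```bash
python3 - <<'E'
from lay import *
s_,p,r=st();print(s_['t'],p,s_['opening'],s_['ft_force'],r.inv().apply(s_['ft_force']))
k=p-[541,386.5,0];an=np.degrees(np.arctan2(k[1],k[0]));print(np.hypot(*k[:2]),an,'q',4*np.pi+np.radians(28.5-an))
E
```

```text
28.5 [559.97883409 351.35389674 153.09241347] 20.848031333634765 [-3.13913894  4.90978168  8.45585727] [-5.82584171  0.40147842 -8.44748809]
39.94301838144539 -61.631031549787785 q 14.139453873121857
```

Crank at about 14.1 rad. I'll release and retreat upward, then check the scene.

Request:
move_arm:
  commands:
    - [[0, 0, 0, 0, 0, 0], [0, 0, 0, 0, 0, 0], [0, 0, 0, 0, 0, 0], [0, 0, 0, 0, 0, 0]]
  fingers: 0.6

```text
t: 28.9
tool_pos: [560.6, 349.7, 150.6]
tcp_rot: [0.0, 0.858, -0.513, 0.0]
ft_force: [0.2, -0.8, 0.7]
opening: 51.4
```

Request:
move_arm:
  commands:
    - [[0, 0, -0.015, 0, 0, 0], [0, 0, -0.02, 0, 0, 0], [0, 0, -0.03, 0, 0, 0], [0, 0, -0.03, 0, 0, 0], [0, 0.03, -0.02, 0, 0, 0]]

```text
t: 29.4
tool_pos: [535.4, 336.1, 267.5]
tcp_rot: [-0.0, 0.858, -0.514, 0.001]
ft_force: [-0.6, -0.2, 0.2]
opening: 51.1
```

Request:
move_arm:
  commands:
    - [[0, 0.035, 0, 0, 0, 0], [0, 0.035, 0, 0, 0, 0], [0, 0.035, 0, 0, 0, 0], [0, 0, 0, 0, 0, 0], [0, 0, 0, 0, 0, 0]]

```text
t: 29.9
tool_pos: [441.6, 285.9, 268.2]
tcp_rot: [-0.002, 0.858, -0.513, 0.001]
ft_force: [0.8, 0.2, -0.6]
opening: 51.6
```

```bash
python3 - <<'E'
from lay import *
s_,p,r=st();print(s_['t'],p,s_['ft_force'],s_['opening'])
f=grab('wrist','w11.png');S=grab('side','s11.png');T=grab('top','t11.png')
def dark(F,P,w):
    g=cv2.cvtColor(F['img'],cv2.COLOR_BGR2HSV);u,v=proj(F,P).astype(int);mm=((g[...,2]<45)&(g[...,1]<130)).astype(np.uint8)[v-w:v+w,u-w:u+w]
    k,l,s,c=cv2.connectedComponentsWithStats(mm); 
    if k<2: return None
    j=1+np.argmax(s[1:,4]);return (c[j]+[u-w,v-w]).round(1),s[j].tolist(),(u,v)
K=[560,351.4,158]
a=dark(f,K,30);b=dark(S,K,14);print('knob w',a,'s',b,'t',dark(T,K,12))
if a and b:
    X,e=tri(ray(f,*a[0]),ray(S,*b[0]));k=X-[541,386.5,0];an=np.degrees(np.arctan2(k[1],k[0]));print('knob',X,e,np.hypot(*k[:2]),'q',4*np.pi+np.radians(28.5-an))
for n,F in(('w',f),('s',S)):
    h=cv2.cvtColor(F['img'],cv2.COLOR_BGR2HSV);m=cv2.inRange(h,(12,120,40),(35,255,255));k,l,s,c=cv2.connectedComponentsWithStats(m)
    print(n,[(s[i].tolist(),c[i].round(1).tolist()) for i in np.argsort(-s[1:,4])[:4]+1],'pred collar',proj(F,W((0,54,42))).round(0),'band',proj(F,W((0,0,42))).round(0))
# jar unchanged?
for n,F in(('side',S),('top',T)):
    o=cv2.imread('pics/%s0.png'%n);u,v=proj(F,[733.8,299.7,60]).astype(int);d=cv2.absdiff(o,F['img'])[v-25:v+25,u-20:u+20];print(n,'jar diff',(u,v),d.mean(),(d.max(2)>40).sum())
E
```

```text
29.9 [441.55004881 285.90767267 268.20687271] [ 0.75961716  0.23232054 -0.58189847] 51.64205706785282
knob w (array([142.9, 196. ]), [3, 13, 52, 41, 1310], (np.int64(145), np.int64(193))) s (array([283.3, 263.5]), [10, 8, 10, 16, 113], (np.int64(283), np.int64(262))) t (array([248.7, 199.7]), [6, 8, 18, 16, 85], (np.int64(247), np.int64(197)))
knob [560.04472923 354.0499625  157.68755747] [np.float64(1.0437484842714362), np.float64(1.0437484842714557)] 37.62587733321688 q 14.103858853744091
w [([181, 227, 50, 34, 876], [208.0, 248.2]), ([135, 270, 71, 33, 660], [164.8, 286.4]), ([367, 351, 12, 22, 218], [372.4, 362.4]), ([252, 338, 45, 36, 191], [273.4, 356.1])] pred collar [209. 242.] band [203. 197.]
s [([230, 351, 67, 49, 319], [257.9, 367.0]), ([273, 314, 25, 12, 252], [284.9, 319.5]), ([438, 141, 15, 11, 71], [445.9, 146.2]), ([509, 33, 9, 14, 17], [512.0, 39.1])] pred collar [287. 321.] band [288. 299.]
side jar diff (np.int64(240), np.int64(231)) 11.354166666666666 0
top jar diff (np.int64(273), np.int64(145)) 12.497333333333334 0
```

Checks agree, so I'm handing in.

```bash
python3 -c "
from cell import ctrl
print(ctrl.finish_job())"
```

```text
the job is handed in; nothing more can be done
None
```

The tube is in the clamp's seat with its collar on the narrow-rail side, and the crank is wound to about 14.1 rad. I handed the job in at about 30 s of robot time; no verdict is reported.

I gripped the tube near its cutting end, lifted it out of the rack and laid it on the bench. I then took it again across its middle and lowered it between the cheeks, where it rolled down into the seat. The crank went round about 2¼ turns clockwise, and I backed the arm clear.

Last checks:
- **Tube seated:** in the side view the collar is at (285,320) against a predicted (287,321), and it did not move during clamping. In the wrist view the collar is about 6 px off the prediction, a fit error of a few mm I had already seen in the clamp pose.
- **Crank:** 14.14 rad from the tool position at release, 14.10 from the camera views afterwards. It clamps well from 13.2 and stops at 15.4. The camera put the knob 37.6 mm from the axis instead of 40. I did not measure the pad directly.
- **Jar:** unchanged in both fixed views; no pixel differed by more than 40.

Two things went less smoothly:
- **Rack:** I regripped the tube 6 mm farther back while it still rested in the trough, because the first grip reached too far past the axis.
- **Bench:** the collar end touched earlier than planned, with a brief 38 N at the wrist, because the tube had sagged about 3° in the grip. I levelled it in small steps before letting go, and nothing was dropped.

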